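Load the ultrasonic bath with mounted specimens

TASK

Clip every mounted specimen that stands loose on the worktop into a bay of the carrier, one to a bay, sliding each in past the sprung balls until it sits home. Wind the bath's lift up to its top stop with the crank, hang the carrier by its handle in the two hooks, let go of it, then hold the crank by its loose black sleeve and wind the lift down to its bottom stop so that the loaded carrier hangs in the dry bath. Leave the other things on the worktop alone.

Things in the scene. Friction and masses are not known exactly. Their poses are not given: they have to be found in the camera images.
- mount_0: a mounted specimen: resin disc, 30 mm diameter, 18 mm high, 25 g, standing upright on the worktop; origin at the centre of its underside, z up. Two to four of the mount_ bodies are present (None: absent or in the fingers).
- mount_1: a mounted specimen: resin disc, 30 mm diameter, 18 mm high, 25 g, standing upright on the worktop; origin at the centre of its underside, z up. Two to four of the mount_ bodies are present (None: absent or in the fingers).
- mount_2: a mounted specimen: resin disc, 30 mm diameter, 18 mm high, 25 g, standing upright on the worktop; origin at the centre of its underside, z up. Two to four of the mount_ bodies are present (None: absent or in the fingers).
- mount_3: a mounted specimen: resin disc, 30 mm diameter, 18 mm high, 25 g, standing upright on the worktop; origin at the centre of its underside, z up. Two to four of the mount_ bodies are present (None: absent or in the fingers).
- carrier: steel and white plastic specimen carrier, 122 mm (x) by 168 mm (y), 0.6 kg, lying in the dock at the start; origin at the centre of its underside, z up. The top of its 8 mm base plate is the floor of four bays at x = +-33 mm, y = +-58 mm, described under bay_0 and bay_1; a U-shaped handle stands on it, described under handle.
- bay_0 (a point): seat point on the floor of the bay at -x, -y of the carrier, open towards -y; a specimen's origin comes here within 2 mm when home; axes are the carrier's. Every bay is a straight channel along y, 33.6 mm wide, walls 7.5 mm high: back wall 15.5 mm inward of the seat point (towards the carrier's middle), side walls out to 18.5 mm beyond it; the floor ends 26 mm beyond it.
- bay_1 (a point): seat point of the bay at +x, -y, open towards -y. In each of a bay's two side walls, 8 mm outward of the seat point, a steel ball 8 mm in diameter stands 3.7 mm into the channel and yields sideways on a spring: pushing a specimen along the channel past the pair takes about 4 to 10 N, then they spring out behind the disc's widest part and hold it against the back wall.
- bay_2 (a point): seat point of the bay at -x, +y of the carrier, open towards +y; otherwise as bay_0 and bay_1.
- bay_3 (a point): seat point of the bay at +x, +y of the carrier, open towards +y; otherwise as bay_0 and bay_1.
- handle (a point): middle of the carrier's handle bar, on its axis, 90 mm above the carrier's underside and over its middle; axes are the carrier's. The handle is a U-shaped bail of 10 mm round bar in the carrier's x-z plane: top bar along x, straight for 90 mm, uprights at x = +-55 mm.
- dock: grey loading plate screwed to the worktop, 152 mm (x) by 198 mm (y) by 6 mm, on which the carrier lies (axes parallel) between low lips with 2 mm play; they keep it from sliding and are lower than the bay floors. Lift the carrier straight up to take it out. Origin at the centre of its underside.
- bath: open-topped bench ultrasonic bath, empty and dry, fixed, grey housing, stainless tank, with a lift on its left (+y) end; origin at the centre of its underside, z up. Housing 192 mm (x) by 236 mm (y), rim 95 mm high; tank opening 156 by 200 mm, tank floor 25 mm high. Lift column (two guide rods, lead screw, top plate up to 252 mm) at x = 0, y = +185 mm.
- lift (a joint): height of the lift's carriage above its bottom stop, m: 0 at the bottom stop, 0.075 at the top stop. Driven only by the crank through the lead screw, 25 mm a turn; it stays where it is left. With the lift at the top stop the hung carrier clears the bath's rim by 20 mm.
- hook_seat (a point): moves with the lift: where the middle of the handle bar rests when hung, over the tank's middle, 130 mm (bottom stop) to 205 mm (top stop) above the bath's underside; axes are the bath's. Two hooks, 8 mm rods at x = +-33 mm, come from the column (+y) 19 mm above this point, dip in a V below it and end in tips 20 mm to -y, 10 mm above it. Handle: see crank_axis.
- crank (a joint): crank angle, rad: 0 at the lift's bottom stop, 18.85 (three turns) at the top stop; grows clockwise as seen from above (clockwise raises the lift). At 0 the crank arm points along the bath's +x. Turning takes about 3 N at the sleeve.
- crank_axis (a point): point on the crank's upright axis, level with the middle of the sleeve, 295 mm above the bath's underside; axes are the bath's. Hanging the carrier: come from the -y side of the hooks, bar along x and at least 25 mm above hook_seat, so that the hook rods pass through the bail under the bar, then lower it into both Vs, which centre it along y from up to 15 mm off.
- grip (a point): middle of the crank's upright black grip sleeve (21 mm diameter, 52 mm long), which spins freely on its pin 55 mm from the crank's axis; the crank arm's top lies 27 mm below this point.
- tray: bystander: empty shallow aluminium tray, 90 by 170 mm, 18 mm high, origin under its centre
- tape_roll: bystander: roll of tape, 98 mm wide, 25 mm high, origin under its centre
- coffee_mug: bystander: mug, 78 mm wide, 101 mm high, origin under its centre
- sleeve: the loose black sleeve itself: origin at the centre of its lower end, 26 mm below point grip; z up
Mind the look-alikes: they are no part of the job. Of the things that look like the mount_0, the smaller one is meant.

How it is judged (in metres and radians):
On the way, in this order (a step that is already met when the one before it is completed fails the run):
1. every specimen clipped in a bay of the carrier, and the carrier hanging in both hooks, let go, with the lift at its top stop ((distance between mount_0 and bay_0 below 0.006 m or distance between mount_0 and bay_1 below 0.006 m or distance between mount_0 and bay_2 below 0.006 m or distance between mount_0 and bay_3 below 0.006 m) and (distance between mount_1 and bay_0 below 0.006 m or distance between mount_1 and bay_1 below 0.006 m or distance between mount_1 and bay_2 below 0.006 m or distance between mount_1 and bay_3 below 0.006 m) and (distance between mount_2 and bay_0 below 0.006 m or distance between mount_2 and bay_1 below 0.006 m or distance between mount_2 and bay_2 below 0.006 m or distance between mount_2 and bay_3 below 0.006 m) and (distance between mount_3 and bay_0 below 0.006 m or distance between mount_3 and bay_1 below 0.006 m or distance between mount_3 and bay_2 below 0.006 m or distance between mount_3 and bay_3 below 0.006 m) and y of handle in the frame of hook_seat between -0.008 and 0.008 m and z of handle in the frame of hook_seat between -0.008 and 0.008 m and x of handle in the frame of hook_seat between -0.018 and 0.018 m and angle between carrier's own z axis and vertical below 0.25 rad and contact force between the fingers and carrier below 0.2 N and value of joint lift above 0.07 m), for 0.3 s.
2. the lift on its way down, more than 15 mm below the top stop, with the crank's sleeve held in the fingers (value of joint lift below 0.06 m and contact force between the fingers and sleeve above 2 N), for 0.1 s.
At the end, for the whole second after the job is handed in: Every specimen present sits home in a bay (origin within 6 mm of a bay's seat point), the carrier hangs by its handle in both hooks (bar middle within 8 mm of the seat in y and z, 18 mm in x, carrier level within 0.25 rad), the lift is within 4 mm of its bottom stop and the carrier is at rest ((distance between mount_0 and bay_0 below 0.006 m or distance between mount_0 and bay_1 below 0.006 m or distance between mount_0 and bay_2 below 0.006 m or distance between mount_0 and bay_3 below 0.006 m) and (distance between mount_1 and bay_0 below 0.006 m or distance between mount_1 and bay_1 below 0.006 m or distance between mount_1 and bay_2 below 0.006 m or distance between mount_1 and bay_3 below 0.006 m) and (distance between mount_2 and bay_0 below 0.006 m or distance between mount_2 and bay_1 below 0.006 m or distance between mount_2 and bay_2 below 0.006 m or distance between mount_2 and bay_3 below 0.006 m) and (distance between mount_3 and bay_0 below 0.006 m or distance between mount_3 and bay_1 below 0.006 m or distance between mount_3 and bay_2 below 0.006 m or distance between mount_3 and bay_3 below 0.006 m) and y of handle in the frame of hook_seat between -0.008 and 0.008 m and z of handle in the frame of hook_seat between -0.008 and 0.008 m and x of handle in the frame of hook_seat between -0.018 and 0.018 m and angle between carrier's own z axis and vertical below 0.25 rad and value of joint lift below 0.004 m and linear speed of carrier below 0.03 m/s); the robot touches nothing.
It fails at once if a bystander (tray, tape or mug) is moved more than 30 mm (distance of any of tray, tape_roll, coffee_mug from where it was at the start of the episode above 0.03 m).
Of mount_0, mount_1, mount_2, mount_3 only 2 to 4 are there at a start; the rules pass over those that are not, and their reading is None.
At some moment in a run one of mount_0, mount_1, mount_2, mount_3 may be knocked a few centimetres aside while the robot is not near it.
It also fails if it takes over 208 s, if anything falls off the work surface, if the arm or the gripper's body presses on something with over 40 N, if the wrist force passes 120 N, or if a joint passes its speed limit or range.

ROBOT

A 7-joint arm with a two-finger parallel gripper is mounted at the origin on a cart in front of the work surface, level with it; the furniture and walls round the work are solid. World frame = base frame: x ahead of the robot, y to its left, z up, the work surface at z = 0. Lengths are in m, angles in degrees, forces in N, time in s.
With the tool pointing down it reaches from about 0.425 to 0.875 m from the base axis. Payload 4.7 kg.
Tool frame: the origin (TCP) lies at the very end of the fingers, on their centre line; the grasp point (between the pads) lies 19 mm behind it; z points along the fingers, y is the line along which they close (so a half turn about z gives the same grasp; the last joint's range is limited). The gripper opens to 87 mm and grips with 3 to 60 N. Pads are 19 mm wide; open, the fingers measure 117 mm over their backs; the gripper's body (75 mm by 190 mm) begins 51 mm behind the grasp point.
Start: joints at [66.354, 18.392, -4.016, 83.108, 1.295, 78.541, -3.26], TCP at [0.269, -0.592, 0.223] pointing down, gripper open.
Joint ranges: [-163.93, 163.93], [-17.29, 119.83], [-79.2, 71.16], [3.27, 140.29], [-89.18, 269.18], [5.43, 117.66], [-154.24, 154.24]. Speed limits (degrees/s): [147.25, 147.25, 180, 180, 180, 180, 180].

INTERFACE

Orientations are given as [roll, pitch, yaw] about the fixed x, y, z axes, in that order (R = Rz(yaw) Ry(pitch) Rx(roll)).
In Python, from cell import get_obs, eyes, env gives the robot as it stands.
- The arm moves only by the tool servo_tool, never from a script. Its argument "series" is a list that holds one entry, the list of rows, each a list of 7 numbers: the shift along the tool's x, y, z in units of 300 mm (1.0 is 300 mm), then the turn, a rotation vector about the tool's x, y, z in units of pi rad (1.0 is pi rad), then the opening, from 0 (shut) to 1 (fully open). In form: [[[tx, ty, tz, wx, wy, wz, gripper], ...]]. A call has 1 to 12 rows; each row is the pose to reach, as a shift and turn from the pose commanded when the call began, along the tool's axes at that moment, turning the shorter way round; what a row does not reach only later rows make up. A row lasts 1/12 s, in which the tool goes at most 41.7 mm and 7.16 degrees, less where a joint would pass 70% of its speed; a pose out of reach is approached as far as the arm can. A call with a number of a shift or a turn outside -1 to 1 is refused whole. A call with a gripper value outside its range is refused whole. The fingers move at their own pace and stop on an object; "grip_force" is the grip in N (left out, the last holds). Time passes only in rows, so rows that repeat a pose let the fingers close. It gives the time, the measured TCP pose, the force, the opening and the grip force at its end, in the units of the state.
- get_obs(): the state, without advancing time (a new reading comes with each control period).
- eyes.read_camera(name): name is "scene" or "top"; returns a dict with "frame" (400x640x3 uint8, red, green, blue), "depth" (400x640 float32, m along the optical axis (not along the pixel's ray), 0 where there is no reading), "fx", "fy", "cx", "cy" (pixels), "origin" and "rotation" of the camera in the world. Camera axes: x right, y down, z forward; pixel columns grow to the right and rows downward; lengths in m; the calibration is good to about 2 mm. A picture is of the moment at which its call begins.
- env.sign_off(): hands the job in; it is judged then, once.
The state is a dict: "time_s": time; "qpos": joint angles; "joint_velocities": joint speeds; "effort": joint torques, N m; "tool_pos": TCP position; "tool_rot": TCP orientation; "force": force on the tool from outside, world axes, zero at the start; "wrist_torque": the same for the moment, N m; "grip_width": finger opening in m; "grasp_force": force on a finger pad.
Only numpy, scipy, OpenCV 4.12 (cv2) and the standard library are available. Lean on these libraries where they do the work, as an engineer would, in place of code of your own. Each camera call takes 0.05 s, during which the arm holds its last target. There are 200 camera calls.

## Working session

There is one attempt and no reset: what is moved stays moved. The work goes in short steps, Python scripts to look and compute and a tool call to move; the robot and the scene stay as the last step left them, time stands still between calls to the robot, and variables do not carry over. Pictures are saved under pics/ and viewed, at most 14 in all, crops included, and the job is handed in when it is done.

Besides the shell and the picture viewer there is one more tool, called after "Request:" as name(argument=value, ...) on one line, values as JSON. servo_tool: Moves the arm, as the interface text tells. Shifts and turns lie within -1 to 1; 1 stands for 300 mm of shift or pi rad of turn. Its arguments: {"type":"object","properties":{"series":{"type":"array"},"grip_force":{"type":"number"}},"required":["series"]}

```bash
ls; mkdir -p pics
cat > h.py <<'E'
import numpy as np, cv2
from cell import get_obs, eyes, env
from scipy.spatial.transform import Rotation as R
def shot(n):
    c=eyes.read_camera(n); v,u=np.mgrid[0:400,0:640]
    d=c['depth']; P=np.stack([(u-c['cx'])/c['fx']*d,(v-c['cy'])/c['fy']*d,d],-1)
    W=P@np.array(c['rotation']).T+np.array(c['origin']); W[d==0]=np.nan
    return c,W
def save(c,name): cv2.imwrite('pics/'+name,c['frame'][:,:,::-1])
E
python3 - <<'E'
from h import *
o=get_obs(); print({k:np.round(v,3).tolist() for k,v in o.items()})
for n in('scene','top'):
    c,W=shot(n); save(c,n+'0.png'); np.savez(''+n+'0.npz',W=W,f=c['frame'])
    print(n,c['fx'],c['cx'],c['cy'],c['origin'],np.round(c['rotation'],3).tolist())
E
```

```text
pics
{'time_s': 0.0, 'qpos': [66.354, 18.438, -4.016, 83.175, 1.298, 78.542, -3.261], 'joint_velocities': [0.105, 0.002, 0.068, 0.057, -0.109, -0.127, 0.039], 'effort': [-0.0, -49.13, -0.404, -31.253, -0.064, 0.044, 0.0], 'tool_pos': [0.269, -0.591, 0.221], 'tool_rot': [-179.89, 0.009, 24.456], 'force': [0.334, 0.426, -0.062], 'wrist_torque': [0.019, 0.036, 0.002], 'grasp_force': 0.0, 'grip_width': 0.087}Traceback (most recent call last):
  File "<stdin>", line 4, in <module>
  File "h.py", line 7, in shot
    W=P@np.array(c['rotation']).T+np.array(c['origin']); W[d==0]=np.nan
      ~~~~~~~~~~~~~~~~~~~~~~~~~~~^~~~~~~~~~~~~~~~~~~~~~
ValueError: operands could not be broadcast together with shapes (400,640) (3,)
```

```bash
sed -i "s/W=P@np.array(c\['rotation'\]).T/W=P@rot(c).T/" h.py
cat >> h.py <<'E'
def rot(c): return R.from_euler('xyz',c['rotation'],degrees=True).as_matrix()
E
python3 - <<'E'
from h import *
for n in('scene','top'):
    c,W=shot(n); save(c,n+'0.png'); np.savez(''+n+'0.npz',W=W,f=c['frame'])
    print(n,c['fx'],c['cx'],c['cy'],c['origin'],c['rotation'])
    for p in[(320,200),(320,300),(150,300),(500,300)]: print(p,np.round(W[p[1],p[0]],3))
E
```

```text
scene 459.29600979512946 317.4680748493764 199.34215673130657 [ 1.17281936 -0.56930039  1.07268485] [-136.64515723    0.26453087   46.82883536]
(320, 200) [0.453 0.11  0.021]
(320, 300) [ 0.703 -0.126 -0.002]
(150, 300) [ 0.392 -0.457 -0.002]
(500, 300) [1.066 0.03  0.259]
top 403.0932974480694 320.63893098413007 195.14656979860587 [ 0.35941353 -0.01577876  1.21934122] [-167.66734315    0.28303542  -85.02688699]
(320, 200) [ 0.61   0.014 -0.004]
(320, 300) [ 0.311 -0.012 -0.004]
(150, 300) [0.268 0.482 0.008]
(500, 300) [ 0.357 -0.536 -0.   ]
```

View pics/scene0.png

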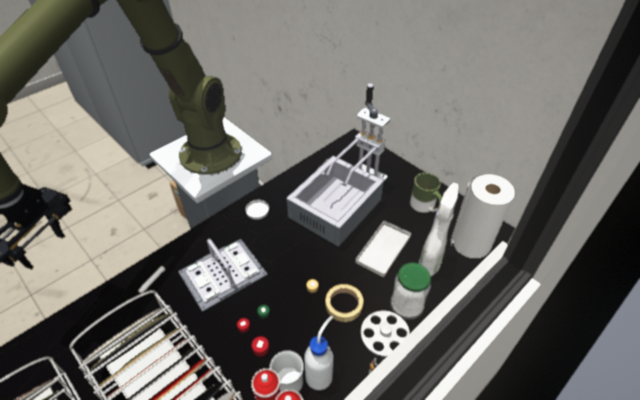

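View pics/top0.png

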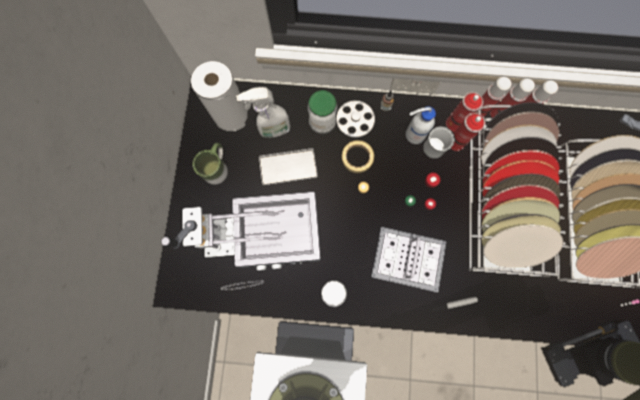

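The scene shows the carrier in its dock at (222,272) with the bath at (338,197). Possible mounts are in the top view: small red (430,203), green (410,200), yellow (363,187) and a large red look-alike (432,179). I'll measure them and check a close crop.

Run:
```python
from h import *
from scipy import ndimage
for n in('top','scene'):
    z=np.load(n+'0.npz'); W=z['W'];f=z['f']
    hsv=cv2.cvtColor(f,cv2.COLOR_RGB2HSV)
    m=(hsv[...,1]>90)&(hsv[...,2]>50)&(W[...,2]<.05)&(W[...,2]>-.01)&(W[...,0]>.3)&(W[...,0]<.8)&(np.abs(W[...,1])<.4)
    l,k=ndimage.label(m)
    for i in range(1,k+1):
        s=l==i
        if s.sum()<25: continue
        zz=W[s][:,2]; t=s&(W[...,2]>np.percentile(zz,90)-.004)
        v,u=np.nonzero(s); P=W[t]
        print(n,int(u.mean()),int(v.mean()),s.sum(),'hue',np.median(hsv[s][:,0]),'top z',np.round(np.median(P[:,2]),4),'c',np.round((P.min(0)+P.max(0))/2,4),'ext',np.round(np.ptp(P,axis=0),3))
t=np.load('top0.npz')['f'][:,:,::-1]; s=np.load('scene0.npz')['f'][:,:,::-1]
a=cv2.resize(t[165:295,340:470],(400,400),interpolation=2); b=cv2.resize(s[230:360,170:330],(400,325),interpolation=2)
b=cv2.copyMakeBorder(b,0,75,0,0,0); cv2.imwrite('pics/crop1.png',np.hstack([a,b]))
a=cv2.resize(t[185:275,170:330],(800,450),interpolation=2); cv2.imwrite('pics/crop2.png',a)
```

```text
top 360 161 155 hue 20.0 top z 0.0239 c [ 0.7452 -0.0891  0.0247] ext [0.081 0.094 0.007]
top 432 179 189 hue 179.0 top z 0.0229 c [ 0.6977 -0.3241  0.0244] ext [0.036 0.039 0.008]
top 363 186 104 hue 19.0 top z 0.0176 c [ 0.6569 -0.1141  0.0182] ext [0.027 0.025 0.007]
top 409 200 48 hue 68.0 top z 0.0181 c [ 0.6269 -0.2588  0.0185] ext [0.028 0.026 0.006]
top 430 203 118 hue 179.0 top z 0.0171 c [ 0.6235 -0.3187  0.0181] ext [0.028 0.028 0.008]
scene 311 285 132 hue 20.0 top z 0.0174 c [ 0.6608 -0.1161  0.0177] ext [0.03  0.028 0.007]
scene 340 304 215 hue 21.0 top z 0.021 c [ 0.7547 -0.0922  0.0228] ext [0.09  0.094 0.01 ]
scene 343 291 69 hue 16.0 top z 0.0178 c [ 0.7387 -0.0699  0.0189] ext [0.039 0.034 0.009]
scene 263 310 96 hue 70.0 top z 0.0159 c [ 0.6313 -0.2604  0.0171] ext [0.029 0.03  0.006]
scene 242 324 149 hue 178.0 top z 0.0161 c [ 0.6274 -0.3224  0.0176] ext [0.028 0.029 0.008]
scene 259 345 274 hue 178.0 top z 0.0228 c [ 0.7025 -0.3265  0.0254] ext [0.038 0.039 0.009]
```

View pics/crop1.png

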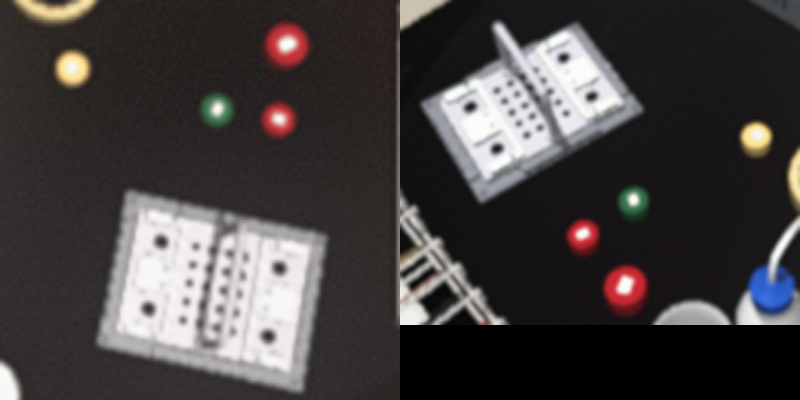

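View pics/crop2.png

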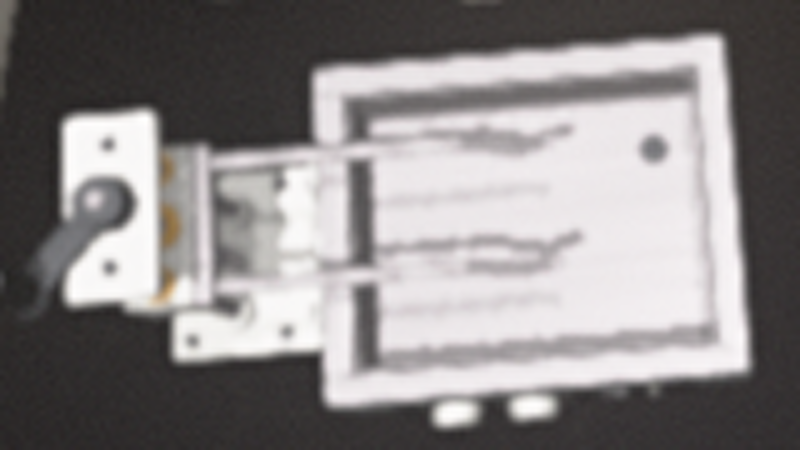

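Three mounts: yellow, green and the small red, each 30 mm across and 18 mm high in both views. The 40 mm red is the look-alike. All four bays are empty. Next are the carrier, bath, crank and hook poses.

Run:
```python
from h import *
def rect(P,z):
    r=cv2.minAreaRect((P[:,:2]*1000).astype(np.float32)); print('  ',z,len(P),'c',np.round(r[0],1),'size',np.round(r[1],1),'ang',round(r[2],2))
for n in('top','scene'):
    W=np.load(n+'0.npz')['W']; P=W[np.isfinite(W[...,0])]
    print(n)
    q=P[(P[:,0]>.36)&(P[:,0]<.6)&(P[:,1]>-.4)&(P[:,1]<-.1)]
    print(' z hist',np.histogram(q[:,2],bins=np.arange(-.006,.03,.003))[0])
    rect(q[(q[:,2]>.003)&(q[:,2]<.03)],'dock'); rect(q[(q[:,2]>.0095)&(q[:,2]<.03)],'carrier')
    hb=q[(q[:,2]>.085)&(q[:,2]<.115)]; rect(hb,'handle'); print('  top',np.round(np.percentile(hb[:,2],[50,90,98]),4),hb.mean(0).round(4))
    b=P[(P[:,0]>.3)&(P[:,0]<.7)&(P[:,1]>-.02)&(P[:,1]<.3)]
    r=b[(abs(b[:,2]-.095)<.006)&(b[:,1]<.275)]; print(' rimz',np.median(r[:,2]).round(4)); rect(r,'rim')
    k=P[(P[:,0]>.3)&(P[:,0]<.7)&(P[:,1]>.22)&(P[:,1]<.5)&(P[:,2]>.11)]
    print(' hist',[(round(a,2),int(c)) for a,c in zip(np.arange(.11,.34,.01),np.histogram(k[:,2],bins=np.arange(.11,.35,.01))[0])])
    tp=k[abs(k[:,2]-.252)<.006]; rect(tp,'topplate') if len(tp)>5 else 0
    s=k[k[:,2]>.274]; print(' sleeve',len(s),s.min(0).round(3),s.max(0).round(3),np.median(s,0).round(4))
    t=s[s[:,2]>s[:,2].max()-.008];print(' sleeve top',np.median(t,0).round(4))
    h=b[(b[:,2]>.115)&(b[:,2]<.18)&(b[:,1]<.25)]
    print(' hookpts',len(h),h.min(0).round(3) if len(h) else '')
    if n=='top':
        i=np.argsort(h[:,1])[::max(1,len(h)//25)]; print(h[i].round(3).tolist())
```

```text
top
 z hist [1061 2127 1259  439  374  735  816  359  304  182   33]
   dock 3243 c [ 480.6 -248.9] size [295.6 238.4] ang 89.48
   carrier 2321 c [ 451.3 -263.6] size [194.  149.3] ang 82.56
   handle 158 c [ 451.3 -263.9] size [ 11.  115.7] ang 82.59
  top [0.0983 0.1014 0.103 ] [ 0.4501 -0.263   0.0978]
 rimz 0.0936
   rim 1742 c [497.9 130.5] size [191.7 235.8] ang 9.5
 hist [(np.float64(0.11), 226), (np.float64(0.12), 233), (np.float64(0.13), 257), (np.float64(0.14), 243), (np.float64(0.15), 290), (np.float64(0.16), 518), (np.float64(0.17), 525), (np.float64(0.18), 283), (np.float64(0.19), 286), (np.float64(0.2), 295), (np.float64(0.21), 307), (np.float64(0.22), 301), (np.float64(0.23), 325), (np.float64(0.24), 566), (np.float64(0.25), 669), (np.float64(0.26), 481), (np.float64(0.27), 441), (np.float64(0.28), 390), (np.float64(0.29), 401), (np.float64(0.3), 404), (np.float64(0.31), 440), (np.float64(0.32), 466), (np.float64(0.33), 447)]
   topplate 914 c [500.  383.3] size [398.5 199. ] ang 0.0
 sleeve 27930 [0.3   0.304 0.274] [0.7   0.484 0.711] [0.5163 0.4805 0.5211]
 sleeve 
[... 1115 characters left out ...]
p.float64(0.14), 281), (np.float64(0.15), 299), (np.float64(0.16), 453), (np.float64(0.17), 453), (np.float64(0.18), 290), (np.float64(0.19), 305), (np.float64(0.2), 300), (np.float64(0.21), 315), (np.float64(0.22), 315), (np.float64(0.23), 315), (np.float64(0.24), 459), (np.float64(0.25), 460), (np.float64(0.26), 404), (np.float64(0.27), 352), (np.float64(0.28), 352), (np.float64(0.29), 341), (np.float64(0.3), 367), (np.float64(0.31), 368), (np.float64(0.32), 347), (np.float64(0.33), 349)]
   topplate 614 c [500.6 383.6] size [396.6 202.7] ang 0.63
 sleeve 11804 [0.3   0.305 0.274] [0.7   0.487 0.616] [0.5469 0.4794 0.4335]
 sleeve top [0.6921 0.4784 0.6096]
 hookpts 245 [0.446 0.099 0.127]
```

```bash
cat >> h.py <<'E'
def w(a): return (a+180)%360-180
def plan(x,y,z,yaw,frm=None):
    "total shift/turn (interface units) from measured pose to target, tool straight down"
    o=get_obs(); p=np.array(o['tool_pos']); M=R.from_euler('xyz',o['tool_rot'],degrees=True)
    T=R.from_euler('xyz',[180,0,yaw],degrees=True)
    s=M.inv().apply(np.array([x,y,z])-p)/.3; t=(M.inv()*T).as_rotvec()/np.pi
    print('shift',s.round(4).tolist(),'turn',t.round(4).tolist(),'rows',round(np.linalg.norm(s)*.3/.0417,1),round(np.linalg.norm(t)*180/7.16,1))
def st():
    o=get_obs(); print({k:np.round(o[k],4).tolist() for k in('time_s','qpos','tool_pos','tool_rot','force','grip_width','grasp_force')})
E
python3 - <<'E'
from h import *
for n in('top','scene'):
    W=np.load(n+'0.npz')['W']; P=W[np.isfinite(W[...,0])]
    k=P[(P[:,0]>.35)&(P[:,0]<.62)&(P[:,1]>.22)&(P[:,1]<.45)]
    for a,b in((.24,.258),(.26,.278),(.285,.3),(.3,.315),(.315,.335)):
        q=k[(k[:,2]>a)&(k[:,2]<b)]; print(n,a,len(q),np.round(np.r_[q.min(0),q.max(0),q.mean(0)],3).tolist() if len(q) else '')
    for a in np.linspace(0,1,9):
        c=np.array([.27,-.59])+a*np.array([.39,.475]); m=P[(np.hypot(*(P[:,:2]-c).T)<.13)&(P[:,2]<.6)]; print(round(a,2),c.round(2),m[:,2].max().round(3) if len(m) else '',end=' ')
    print()
    q=P[(P[:,1]<-.36)&(P[:,1]>-.75)&(P[:,0]>.3)&(P[:,0]<.8)]; print('rack',np.percentile(q[:,2],[90,99]).round(3), q[q[:,2]>.1][:,1].max())
plan(.659,-.115,.22,82.5); st()
E
```

```text
top 0.24 549 [0.414, 0.284, 0.241, 0.513, 0.34, 0.258, 0.467, 0.309, 0.25]
top 0.26 230 [0.41, 0.299, 0.26, 0.479, 0.343, 0.278, 0.45, 0.321, 0.268]
top 0.285 24 [0.41, 0.331, 0.285, 0.431, 0.342, 0.299, 0.419, 0.335, 0.292]
top 0.3 23 [0.411, 0.331, 0.302, 0.429, 0.339, 0.314, 0.418, 0.334, 0.309]
top 0.315 69 [0.41, 0.332, 0.315, 0.43, 0.35, 0.326, 0.42, 0.34, 0.322]
0.0 [ 0.27 -0.59] 0.6 0.12 [ 0.32 -0.53] 0.6 0.25 [ 0.37 -0.47] 0.6 0.38 [ 0.42 -0.41] 0.149 0.5 [ 0.46 -0.35] 0.144 0.62 [ 0.51 -0.29] 0.104 0.75 [ 0.56 -0.23] 0.104 0.88 [ 0.61 -0.17] 0.027 1.0 [ 0.66 -0.12] 0.029 
rack [0.168 0.333] -0.44170712873963136
scene 0.24 307 [0.422, 0.281, 0.24, 0.517, 0.339, 0.258, 0.475, 0.305, 0.249]
scene 0.26 120 [0.414, 0.296, 0.26, 0.484, 0.349, 0.278, 0.452, 0.32, 0.268]
scene 0.285 30 [0.417, 0.328, 0.285, 0.434, 0.344, 0.299, 0.427, 0.335, 0.293]
scene 0.3 30 [0.413, 0.327, 0.3, 0.435, 0.346, 0.313, 0.427, 0.335, 0.307]
scene 0.315 32 [0.416, 0.331, 0.315, 0.435, 0.348, 0.325, 0.426, 0.338, 0.32]
0.0 [ 0.27 -0.59] 0.6 0.12 [ 0.32 -0.53] 0.6 0.25 [ 0.37 -0.47] 0.6 0.38 [ 0.42 -0.41] 0.144 0.5 [ 0.46 -0.35] 0.134 0.62 [ 0.51 -0.29] 0.104 0.75 [ 0.56 -0.23] 0.103 0.88 [ 0.61 -0.17] 0.026 1.0 [ 0.66 -0.12] 0.028 
rack [0.175 0.436] -0.44367261618844106
shift [1.8411, -0.9071, 0.0069] turn [-0.0004, -0.0002, -0.3225] rows 14.8 8.1
{'time_s': 0.15, 'qpos': [66.3551, 18.4285, -4.0148, 83.1594, 1.2945, 78.54, -3.2622], 'tool_pos': [0.2688, -0.5913, 0.2217], 'tool_rot': [-179.9173, 0.0048, 24.4514], 'force': [0.3249, -0.6333, 0.6859], 'grip_width': 0.0872, 'grasp_force': 0.0}
```

Request:
servo_tool(series=[[[0.12, -0.06, -0.1, 0, 0, -0.02, 0.57], [0.24, -0.12, -0.1, 0, 0, -0.05, 0.57], [0.36, -0.18, -0.1, 0, 0, -0.08, 0.57], [0.48, -0.24, -0.1, 0, 0, -0.11, 0.57], [0.6, -0.3, -0.1, 0, 0, -0.14, 0.57], [0.72, -0.36, -0.1, 0, 0, -0.17, 0.57], [0.84, -0.42, -0.1, 0, 0, -0.2, 0.57], [0.96, -0.47, -0.1, 0, 0, -0.22, 0.57], [0.96, -0.47, -0.1, 0, 0, -0.22, 0.57]]], grip_force=40)

```text
time_s: 0.9
tool_pos: [0.4795, -0.3344, 0.2527]
tool_rot: [179.9, -0.3, 65.0]
force: [1.1, 1.6, 0.4]
grip_width: 0.0499
grasp_force: 0.0
```

```bash
python3 -c "
from h import *
st(); plan(.659,-.115,.1,82.5)"
```

```text
{'time_s': 0.9, 'qpos': [49.7093, 10.7029, -19.7279, 89.7035, 3.2937, 80.1666, 4.7293], 'tool_pos': [0.4795, -0.3344, 0.2527], 'tool_rot': [179.9104, -0.3421, 64.9904], 'force': [1.064, 1.6263, 0.408], 'grip_width': 0.0499, 'grasp_force': 0.0}
shift [0.9126, 0.2321, 0.5149] turn [0.0008, -0.0018, -0.0973] rows 7.7 2.4
```

Request:
servo_tool(series=[[[0.13, 0.03, 0, 0, 0, -0.03, 0.57], [0.26, 0.06, 0.06, 0, 0, -0.06, 0.57], [0.39, 0.1, 0.14, 0, 0, -0.1, 0.57], [0.52, 0.13, 0.22, 0, 0, -0.1, 0.57], [0.64, 0.16, 0.3, 0, 0, -0.1, 0.57], [0.76, 0.19, 0.38, 0, 0, -0.1, 0.57], [0.86, 0.22, 0.45, 0, 0, -0.1, 0.57], [0.91, 0.23, 0.5, 0, 0, -0.1, 0.57], [0.91, 0.23, 0.5, 0, 0, -0.1, 0.57], [0.91, 0.23, 0.5, 0, 0, -0.1, 0.57]]])

```text
time_s: 1.73
tool_pos: [0.6535, -0.1263, 0.0999]
tool_rot: [-179.7, -0.1, 82.3]
force: [0.8, 0.3, -0.2]
grip_width: 0.0493
grasp_force: 0.0
```

```bash
cat >> h.py <<'E'
def mounts():
    from scipy import ndimage
    out={}
    for n in('top','scene'):
        c,W=shot(n); hsv=cv2.cvtColor(c['frame'],cv2.COLOR_RGB2HSV)
        m=(hsv[...,1]>90)&(hsv[...,2]>50)&(W[...,2]<.3)&(W[...,2]>-.01)&(W[...,0]>.3)&(W[...,0]<.8)&(np.abs(W[...,1])<.45)
        l,k=ndimage.label(m)
        for i in range(1,k+1):
            s=l==i
            if s.sum()<25 or s.sum()>400: continue
            t=s&(W[...,2]>np.percentile(W[s][:,2],90)-.004); P=W[t]
            print(n,s.sum(),'hue',np.median(hsv[s][:,0]),'z',np.round(np.median(P[:,2]),4),'c',np.round((P.min(0)+P.max(0))/2,4)[:2],'ext',np.round(np.ptp(P,axis=0),3)[:2])
        yield n,c,W
E
python3 -c "
from h import *
st(); plan(.659,-.115,.008,82.5)
list(mounts())"
```

```text
{'time_s': 1.7333, 'qpos': [29.1877, 27.4767, -27.1428, 87.8802, 13.0105, 68.0689, -7.9879], 'tool_pos': [0.6535, -0.1263, 0.0999], 'tool_rot': [-179.7394, -0.0832, 82.2693], 'force': [0.7781, 0.2908, -0.2079], 'grip_width': 0.0493, 'grasp_force': 0.0}
shift [0.0392, 0.0145, 0.3064] turn [-0.0014, -0.0005, -0.0013] rows 2.2 0.0
top 41 hue 20.0 z 0.0247 c [ 0.7257 -0.0596] ext [0.028 0.027]
top 192 hue 3.0 z 0.0228 c [ 0.6982 -0.3256] ext [0.036 0.037]
top 121 hue 5.0 z 0.0169 c [ 0.6232 -0.3182] ext [0.029 0.029]
scene 25 hue 19.0 z 0.2131 c [ 0.6714 -0.1319] ext [0.008 0.023]
scene 30 hue 18.0 z 0.2031 c [ 0.6963 -0.1165] ext [0.03  0.004]
scene 121 hue 20.0 z 0.0169 c [ 0.691  -0.1413] ext [0.089 0.073]
scene 93 hue 70.0 z 0.0169 c [ 0.6321 -0.2612] ext [0.03  0.027]
scene 150 hue 178.0 z 0.0168 c [ 0.627  -0.3215] ext [0.03  0.027]
scene 272 hue 178.0 z 0.0228 c [ 0.7027 -0.3264] ext [0.039 0.039]
```

```bash
python3 -c "
from h import *
st(); plan(.659,-.115,.0095,82.5)"
```

```text
{'time_s': 1.8333, 'qpos': [29.3689, 27.275, -27.0215, 87.7855, 13.0441, 68.078, -7.9821], 'tool_pos': [0.6541, -0.1304, 0.1027], 'tool_rot': [-179.9946, 0.0696, 81.979], 'force': [0.1455, -0.4703, 0.0505], 'grip_width': 0.0497, 'grasp_force': 0.0}
shift [0.0535, 0.009, 0.3106] turn [-0.0, 0.0004, -0.0029] rows 2.3 0.1
```

Request:
servo_tool(series=[[[0.054, 0.009, 0, 0, 0, -0.003, 0.57], [0.054, 0.009, 0.1, 0, 0, -0.003, 0.57], [0.054, 0.009, 0.2, 0, 0, -0.003, 0.57], [0.054, 0.009, 0.27, 0, 0, -0.003, 0.57], [0.054, 0.009, 0.31, 0, 0, -0.003, 0.57], [0.054, 0.009, 0.31, 0, 0, -0.003, 0.57], [0.054, 0.009, 0.31, 0, 0, -0.003, 0.57], [0.054, 0.009, 0.31, 0, 0, -0.003, 0.2], [0.054, 0.009, 0.31, 0, 0, -0.003, 0.2], [0.054, 0.009, 0.31, 0, 0, -0.003, 0.2], [0.054, 0.009, 0.31, 0, 0, -0.003, 0.2], [0.054, 0.009, 0.31, 0, 0, -0.003, 0.2]]], grip_force=40)

```text
time_s: 2.83
tool_pos: [0.66, -0.1133, 0.0107]
tool_rot: [179.9, 0.0, 82.6]
force: [-0.5, -0.1, 3.8]
grip_width: 0.0288
grasp_force: 40.0
```

```bash
python3 -c "
from h import *
st(); plan(.51,-.12,.15,82.5)"
```

```text
{'time_s': 2.8333, 'qpos': [27.0305, 32.8599, -25.934, 91.3597, 16.0309, 59.3875, -10.8992], 'tool_pos': [0.66, -0.1133, 0.0107], 'tool_rot': [179.8958, 0.0175, 82.5893], 'force': [-0.4589, -0.1001, 3.7523], 'grip_width': 0.0288, 'grasp_force': 40.0024}
shift [-0.0867, -0.4922, -0.4651] turn [0.0006, 0.0001, 0.0005] rows 4.9 0.0
```

Request:
servo_tool(series=[[[0, 0, -0.1, 0, 0, 0, 0.2], [0, 0, -0.2, 0, 0, 0, 0.2], [-0.02, -0.1, -0.3, 0, 0, 0, 0.2], [-0.04, -0.2, -0.4, 0, 0, 0, 0.2], [-0.06, -0.3, -0.47, 0, 0, 0, 0.2], [-0.08, -0.4, -0.47, 0, 0, 0, 0.2], [-0.09, -0.49, -0.47, 0, 0, 0, 0.2], [-0.09, -0.49, -0.47, 0, 0, 0, 0.2], [-0.09, -0.49, -0.47, 0, 0, 0, 0.2]]])

```text
time_s: 3.58
tool_pos: [0.5091, -0.1215, 0.151]
tool_rot: [180.0, 0.1, 82.5]
force: [-0.9, 0.1, -0.0]
grip_width: 0.0283
grasp_force: 40.0
```

```bash
python3 -c "
from h import *
st()
fs=[]
for n,c,W in mounts():
    uv=rot(c).T@(np.array(get_obs()['tool_pos'])-c['origin']); u=int(c['fx']*uv[0]/uv[2]+c['cx']); v=int(c['fy']*uv[1]/uv[2]+c['cy'])
    print(u,v); fs.append(cv2.resize(c['frame'][v-40:v+40,u-40:u+40,::-1],(400,400),interpolation=2))
cv2.imwrite('pics/g1.png',np.hstack(fs)); st(); plan(.501,-.163,.15,82.5)"
```

```text
{'time_s': 3.5833, 'qpos': [37.9417, 7.5462, -29.402, 105.5408, 4.0935, 67.8799, -0.2573], 'tool_pos': [0.5091, -0.1215, 0.151], 'tool_rot': [179.9552, 0.0962, 82.5309], 'force': [-0.9038, 0.1313, -0.0148], 'grip_width': 0.0283, 'grasp_force': 39.9996}
top 25 hue 20.0 z 0.0235 c [ 0.7546 -0.046 ] ext [0.048 0.008]
top 85 hue 20.0 z 0.023 c [ 0.7383 -0.0948] ext [0.062 0.082]
top 193 hue 7.0 z 0.0237 c [ 0.6979 -0.3255] ext [0.036 0.037]
top 121 hue 5.0 z 0.017 c [ 0.6237 -0.3188] ext [0.029 0.028]
366 228
scene 67 hue 20.0 z 0.2393 c [ 0.5537 -0.1578] ext [0.004 0.013]
scene 179 hue 21.0 z 0.0217 c [ 0.7545 -0.0945] ext [0.09  0.091]
scene 72 hue 16.0 z 0.0195 c [ 0.7385 -0.0702] ext [0.036 0.035]
scene 30 hue 21.0 z 0.0234 c [ 0.7847 -0.056 ] ext [0.027 0.022]
scene 96 hue 70.0 z 0.0168 c [ 0.6314 -0.2616] ext [0.03  0.028]
scene 151 hue 178.0 z 0.0167 c [ 0.627  -0.3223] ext [0.029 0.029]
scene 276 hue 178.0 z 0.0227 c [ 0.7022 -0.3267] ext [0.041 0.04 ]
271 221
{'time_s': 3.6833, 'qpos': [37.8698, 7.7398, -29.415, 105.36, 4.0973, 67.8557, -0.2598], 'tool_pos': [0.5109, -0.121, 0.1509], 'tool_rot': [179.9166, 0.004, 82.6027], 'force': [0.3883, 0.1668, 0.0067], 'grip_width': 0.0285, 'grasp_force': 39.9998}
shift [-0.1431, -0.0147, 0.0031] turn [0.0005, 0.0, 0.0006] rows 1.0 0.0
```

View pics/g1.png

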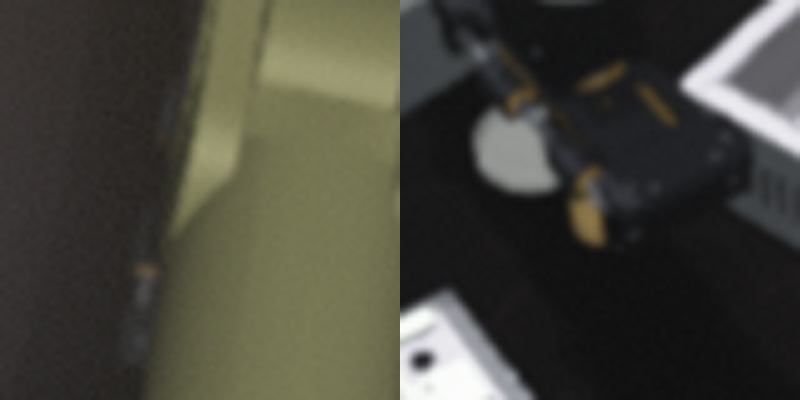

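Request:
servo_tool(series=[[[-0.07, -0.007, 0.05, 0, 0, 0, 0.2], [-0.143, -0.015, 0.15, 0, 0, 0, 0.2], [-0.143, -0.015, 0.25, 0, 0, 0, 0.2], [-0.143, -0.015, 0.35, 0, 0, 0, 0.2], [-0.143, -0.015, 0.4, 0, 0, 0, 0.2], [-0.143, -0.015, 0.415, 0, 0, 0, 0.2], [-0.143, -0.015, 0.415, 0, 0, 0, 0.2], [-0.143, -0.015, 0.415, 0, 0, 0, 0.2]]])

```text
time_s: 4.35
tool_pos: [0.5015, -0.1627, 0.0267]
tool_rot: [179.9, -0.0, 82.6]
force: [-0.0, -0.5, -0.7]
grip_width: 0.0281
grasp_force: 40.0
```

```bash
python3 -c "
from h import *
st(); plan(.501,-.163,.0262,82.5)
for n,c,W in mounts():
  if n=='scene':
    uv=rot(c).T@(np.array(get_obs()['tool_pos'])-c['origin']); u=int(c['fx']*uv[0]/uv[2]+c['cx']); v=int(c['fy']*uv[1]/uv[2]+c['cy'])
    cv2.imwrite('pics/g2.png',cv2.resize(c['frame'][v-50:v+50,u-60:u+60,::-1],(720,600),interpolation=2))
"
```

```text
{'time_s': 4.35, 'qpos': [38.935, 16.3238, -26.6119, 111.6849, 8.9265, 53.904, 0.6191], 'tool_pos': [0.5015, -0.1627, 0.0267], 'tool_rot': [179.9269, -0.0227, 82.6414], 'force': [-0.0177, -0.4896, -0.6774], 'grip_width': 0.0281, 'grasp_force': 39.9997}
shift [-0.0011, -0.0014, 0.0015] turn [0.0004, -0.0001, 0.0008] rows 0.0 0.0
top 115 hue 20.0 z 0.0236 c [ 0.7417 -0.089 ] ext [0.073 0.094]
top 191 hue 179.0 z 0.0232 c [ 0.6973 -0.3241] ext [0.036 0.04 ]
top 118 hue 178.0 z 0.0169 c [ 0.6233 -0.319 ] ext [0.029 0.026]
scene 34 hue 20.0 z 0.1161 c [ 0.546  -0.2008] ext [0.006 0.012]
scene 206 hue 21.0 z 0.022 c [ 0.7547 -0.0926] ext [0.089 0.095]
scene 68 hue 16.0 z 0.0171 c [ 0.7381 -0.0696] ext [0.038 0.033]
scene 96 hue 70.0 z 0.0172 c [ 0.6321 -0.2613] ext [0.031 0.03 ]
scene 151 hue 178.0 z 0.0165 c [ 0.6265 -0.3223] ext [0.029 0.028]
scene 274 hue 178.0 z 0.0229 c [ 0.7035 -0.3267] ext [0.04 0.04]
```

View pics/g2.png

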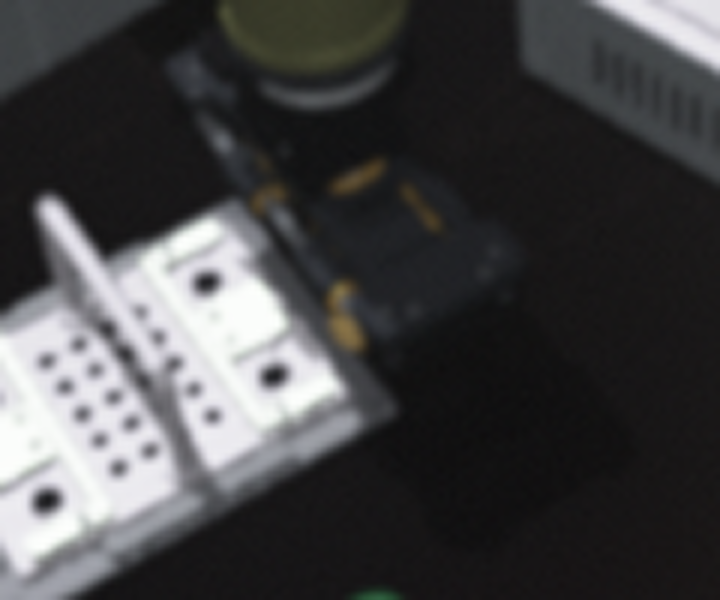

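The scene crop shows the gripper with the yellow mount just outboard of the +x/+y bay, and a dark dot in each bay floor. I'll use the dots to refine the carrier pose.

Run:
```python
from h import *
from scipy import ndimage
z0=.014
for n in('top','scene'):
    c=eyes.read_camera(n); f=np.load(n+'0.npz')['f']; W=np.load(n+'0.npz')['W']
    g=f.astype(float).mean(2); Rm=rot(c); res=[]
    reg=(W[...,0]>.37)&(W[...,0]<.55)&(W[...,1]>-.36)&(W[...,1]<-.16)&(W[...,2]<.03)
    m=(g<110)&reg; l,k=ndimage.label(m)
    for i in range(1,k+1):
        s=l==i
        if not 8<=s.sum()<=45: continue
        wt=s*(130-g); v,u=ndimage.center_of_mass(wt)
        d=Rm@np.array([(u-c['cx'])/c['fx'],(v-c['cy'])/c['fy'],1]); p=c['origin']+d*(z0-c['origin'][2])/d[2]; res.append(p[:2])
        print(n,s.sum(),round(u,1),round(v,1),p.round(4))
```

```text
top 8 391.9 243.1 [ 0.4938 -0.2114  0.014 ]
top 8 430.2 251.7 [ 0.4781 -0.3258  0.014 ]
top 9 387.9 264.9 [ 0.4287 -0.2027  0.014 ]
scene 8 234.9 252.7 [ 0.4313 -0.204   0.014 ]
scene 10 224.5 269.4 [ 0.458  -0.2592  0.014 ]
scene 9 246.2 268.2 [ 0.4962 -0.2128  0.014 ]
scene 12 197.7 272.3 [ 0.4152 -0.3188  0.014 ]
scene 19 180.4 276.7 [ 0.3951 -0.3612  0.014 ]
scene 11 208.3 289.0 [ 0.4804 -0.3275  0.014 ]
```

Request:
servo_tool(series=[[[-0.03, 0, 0, 0, 0, 0, 0.2], [-0.06, 0, 0, 0, 0, 0, 0.2], [-0.08, 0, 0, 0, 0, 0, 0.2], [-0.08, 0, 0, 0, 0, 0, 0.2]]])

```text
time_s: 4.88
tool_pos: [0.4964, -0.1896, 0.0262]
tool_rot: [180.0, 0.1, 82.4]
force: [0.4, 0.3, 0.3]
grip_width: 0.0283
grasp_force: 40.0
```

```bash
python3 -c "
from h import *
st(); plan(.4950,-.2121,.0262,82.3)"
```

```text
{'time_s': 4.8833, 'qpos': [40.8444, 16.7194, -25.6298, 111.1303, 8.9395, 54.0237, 3.2865], 'tool_pos': [0.4964, -0.1896, 0.0262], 'tool_rot': [179.986, 0.0788, 82.3961], 'force': [0.3886, 0.3105, 0.2903], 'grip_width': 0.0283, 'grasp_force': 39.9995}
shift [-0.0748, 0.0053, 0.0002] turn [0.0001, 0.0004, 0.0005] rows 0.5 0.0
```

Request:
servo_tool(series=[[[-0.02, 0.003, 0, 0, 0, 0, 0.2], [-0.04, 0.003, 0, 0, 0, 0, 0.2], [-0.055, 0.003, 0, 0, 0, 0, 0.2], [-0.07, 0.003, 0, 0, 0, 0, 0.2], [-0.08, 0.003, 0, 0, 0, 0, 0.2], [-0.088, 0.003, 0, 0, 0, 0, 0.2], [-0.088, 0.003, 0, 0, 0, 0, 0.2], [-0.088, 0.003, 0, 0, 0, 0, 0.2], [-0.088, 0.003, 0, 0, 0, 0, 0.2]]])

```text
time_s: 5.63
tool_pos: [0.4945, -0.2134, 0.0261]
tool_rot: [180.0, 0.0, 82.6]
force: [1.8, 1.1, 0.0]
grip_width: 0.0281
grasp_force: 40.0
```

```bash
python3 -c "
from h import *
st(); plan(.4950,-.2121,.0262,82.3)"
```

```text
{'time_s': 5.6333, 'qpos': [42.5215, 17.4275, -24.8734, 110.1717, 8.9715, 54.2404, 5.9941], 'tool_pos': [0.4945, -0.2134, 0.0261], 'tool_rot': [179.9806, 0.0375, 82.602], 'force': [1.7819, 1.1395, 0.0072], 'grip_width': 0.0281, 'grasp_force': 40.0}
shift [0.0045, 0.0012, -0.0003] turn [0.0001, 0.0002, 0.0017] rows 0.0 0.0
```

Request:
servo_tool(series=[[[0, 0, 0, 0, 0, 0, 0.5], [0, 0, 0, 0, 0, 0, 0.5], [0, 0, 0, 0, 0, 0, 0.5], [0, 0, -0.07, 0, 0, 0, 0.5], [0, 0, -0.15, 0, 0, 0, 0.5], [0, 0, -0.25, 0, 0, 0, 0.5], [0, 0.1, -0.3, 0, 0, 0, 0.5], [-0.02, 0.2, -0.3, 0, 0, 0, 0.57], [-0.05, 0.3, -0.3, 0, 0, 0, 0.57], [-0.08, 0.4, -0.3, 0, 0, 0, 0.57], [-0.08, 0.45, -0.3, 0, 0, 0, 0.57], [-0.08, 0.45, -0.3, 0, 0, 0, 0.57]]])

```text
time_s: 6.63
tool_pos: [0.6273, -0.255, 0.115]
tool_rot: [180.0, -0.0, 82.6]
force: [-0.5, -0.2, 0.4]
grip_width: 0.0497
grasp_force: 0.0
```

```bash
python3 -c "
from h import *
for n,c,W in mounts():
  if n=='scene': cv2.imwrite('pics/g3.png',cv2.resize(c['frame'][225:345,160:320,::-1],(800,600),interpolation=2))
st(); plan(.6294,-.260,.0095,82.3)
"
```

```text
top 125 hue 20.0 z 0.024 c [ 0.7458 -0.089 ] ext [0.079 0.094]
top 42 hue 19.0 z 0.0324 c [ 0.4926 -0.2118] ext [0.024 0.024]
scene 32 hue 19.0 z 0.2276 c [ 0.6435 -0.2579] ext [0.01  0.021]
scene 46 hue 21.0 z 0.0221 c [ 0.7422 -0.0575] ext [0.058 0.024]
scene 140 hue 21.0 z 0.021 c [ 0.7543 -0.1156] ext [0.09  0.051]
scene 79 hue 17.0 z 0.0205 c [ 0.7383 -0.0824] ext [0.037 0.059]
scene 53 hue 70.0 z 0.017 c [ 0.6343 -0.2625] ext [0.027 0.025]
scene 151 hue 178.0 z 0.0167 c [ 0.6285 -0.3225] ext [0.031 0.029]
scene 275 hue 178.0 z 0.023 c [ 0.7024 -0.3264] ext [0.04  0.039]
{'time_s': 6.7333, 'qpos': [38.1224, 27.138, -24.4228, 85.908, 11.5948, 69.5906, 4.6188], 'tool_pos': [0.6245, -0.2539, 0.1151], 'tool_rot': [-179.8778, -0.032, 82.6172], 'force': [0.3645, 0.4105, 0.5041], 'grip_width': 0.0497, 'grasp_force': 0.0}
shift [-0.0184, 0.0195, 0.3521] turn [-0.0007, -0.0002, 0.0018] rows 2.5 0.0
```

View pics/g3.png

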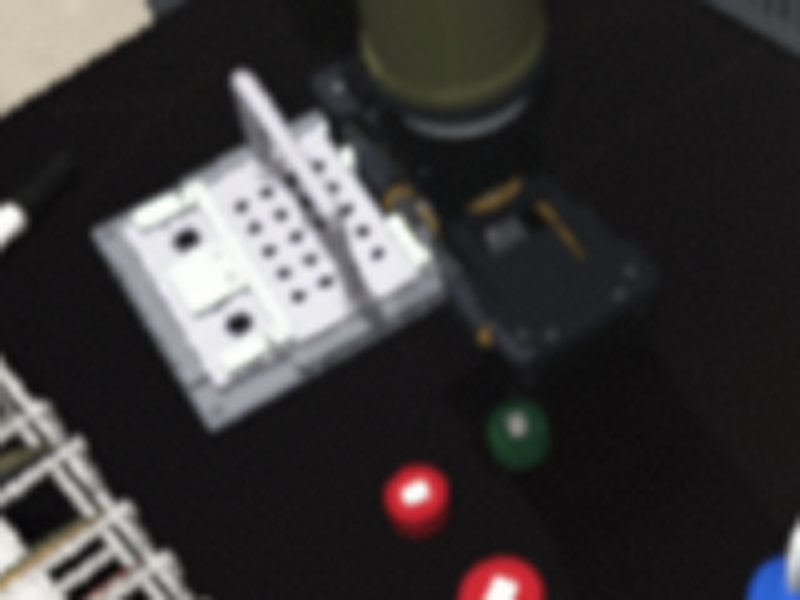

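Yellow sits in its bay within about 1 mm of the seat, with its top at 32 mm as expected. Green and red haven't moved, so green is next.

Request:
servo_tool(series=[[[-0.018, 0.02, 0, 0, 0, 0.002, 0.57], [-0.018, 0.02, 0.1, 0, 0, 0.002, 0.57], [-0.018, 0.02, 0.2, 0, 0, 0.002, 0.57], [-0.018, 0.02, 0.29, 0, 0, 0.002, 0.57], [-0.018, 0.02, 0.35, 0, 0, 0.002, 0.57], [-0.018, 0.02, 0.35, 0, 0, 0.002, 0.57], [-0.018, 0.02, 0.35, 0, 0, 0.002, 0.57], [-0.018, 0.02, 0.35, 0, 0, 0.002, 0.2], [-0.018, 0.02, 0.35, 0, 0, 0.002, 0.2], [-0.018, 0.02, 0.35, 0, 0, 0.002, 0.2], [-0.018, 0.02, 0.35, 0, 0, 0.002, 0.2], [-0.018, 0.02, 0.35, 0, 0, 0.002, 0.2]]])

```text
time_s: 7.73
tool_pos: [0.6312, -0.2608, 0.0125]
tool_rot: [179.9, 0.0, 82.2]
force: [0.0, -0.1, 3.9]
grip_width: 0.0277
grasp_force: 40.0
```

```bash
python3 -c "
from h import *
st(); plan(.4793-.134*.05,-.3267-.0495,.15,82.3);plan(.4300+.134*.05,-.2034+.0495,.15,82.3)"
```

```text
{'time_s': 7.7333, 'qpos': [37.1538, 33.5456, -22.8217, 89.2713, 14.3654, 59.9727, 2.7808], 'tool_pos': [0.6312, -0.2608, 0.0125], 'tool_rot': [179.8889, 0.0478, 82.2312], 'force': [0.0046, -0.1279, 3.8969], 'grip_width': 0.0277, 'grasp_force': 40.004}
shift [-0.4531, -0.471, -0.4587] turn [0.0006, 0.0003, -0.0004] rows 5.7 0.0
shift [0.2649, -0.6897, -0.4597] turn [0.0006, 0.0003, -0.0004] rows 6.3 0.0
```

Request:
servo_tool(series=[[[0, 0, -0.13, 0, 0, 0, 0.2], [0, -0.01, -0.26, 0, 0, 0, 0.2], [0.04, -0.1, -0.36, 0, 0, 0, 0.2], [0.09, -0.22, -0.43, 0, 0, 0, 0.2], [0.14, -0.34, -0.46, 0, 0, 0, 0.2], [0.18, -0.46, -0.46, 0, 0, 0, 0.2], [0.23, -0.58, -0.46, 0, 0, 0, 0.2], [0.265, -0.69, -0.46, 0, 0, 0, 0.2], [0.265, -0.69, -0.4, 0, 0, 0, 0.2], [0.265, -0.69, -0.3, 0, 0, 0, 0.2], [0.265, -0.69, -0.2, 0, 0, 0, 0.2], [0.265, -0.69, -0.2, 0, 0, 0, 0.2]]])

```text
time_s: 8.73
tool_pos: [0.4319, -0.1523, 0.0669]
tool_rot: [-179.5, -0.1, 82.3]
force: [-1.1, 0.3, -0.2]
grip_width: 0.0281
grasp_force: 40.0
```

```bash
python3 -c "
from h import *
eyes.read_camera('top');eyes.read_camera('top');st(); plan(.4300+.134*.05,-.2034+.0495,.028,82.3)"
```

```text
{'time_s': 8.8333, 'qpos': [43.635, 4.9903, -28.362, 118.0953, 2.7717, 57.6419, 6.1319], 'tool_pos': [0.4356, -0.1533, 0.071], 'tool_rot': [-179.904, -0.0403, 82.2564], 'force': [1.9291, -0.38, 0.6712], 'grip_width': 0.028, 'grasp_force': 39.9999}
shift [-0.0017, 0.0043, 0.1434] turn [-0.0005, -0.0002, -0.0002] rows 1.0 0.0
```

Lower, then slide in to just before the balls.

Request:
servo_tool(series=[[[-0.002, 0.004, 0.07, 0, 0, 0, 0.2], [-0.002, 0.004, 0.143, 0, 0, 0, 0.2], [-0.002, 0.004, 0.143, 0, 0, 0, 0.2], [-0.002, 0.004, 0.143, 0, 0, 0, 0.2], [-0.03, 0.004, 0.143, 0, 0, 0, 0.2], [-0.06, 0.004, 0.143, 0, 0, 0, 0.2], [-0.082, 0.004, 0.143, 0, 0, 0, 0.2], [-0.082, 0.004, 0.143, 0, 0, 0, 0.2], [-0.082, 0.004, 0.143, 0, 0, 0, 0.2], [-0.082, 0.004, 0.143, 0, 0, 0, 0.2]]])

```text
time_s: 9.67
tool_pos: [0.4341, -0.1783, 0.0284]
tool_rot: [180.0, 0.0, 82.2]
force: [-0.6, -0.2, -0.5]
grip_width: 0.028
grasp_force: 40.0
```

```bash
python3 -c "
from h import *
eyes.read_camera('top');st(); plan(.4300,-.2034,.028,82.3)"
```

```text
{'time_s': 9.7167, 'qpos': [44.6189, 9.4851, -27.033, 119.2657, 5.4218, 52.3829, 6.8295], 'tool_pos': [0.434, -0.178, 0.0283], 'tool_rot': [179.9886, -0.0011, 82.2404], 'force': [-0.3741, -0.7623, -0.6817], 'grip_width': 0.0278, 'grasp_force': 40.0}
shift [-0.0856, -0.0019, 0.001] turn [0.0001, -0.0, -0.0003] rows 0.6 0.0
```

Request:
servo_tool(series=[[[-0.02, -0.002, 0, 0, 0, 0, 0.2], [-0.04, -0.002, 0, 0, 0, 0, 0.2], [-0.055, -0.002, 0, 0, 0, 0, 0.2], [-0.07, -0.002, 0, 0, 0, 0, 0.2], [-0.08, -0.002, 0, 0, 0, 0, 0.2], [-0.09, -0.002, 0, 0, 0, 0, 0.2], [-0.09, -0.002, 0, 0, 0, 0, 0.2], [-0.09, -0.002, 0, 0, 0, 0, 0.2], [-0.09, -0.002, 0, 0, 0, 0, 0.2]]])

```text
time_s: 10.47
tool_pos: [0.4294, -0.2055, 0.0282]
tool_rot: [-180.0, 0.0, 82.2]
force: [-0.5, 0.8, -0.8]
grip_width: 0.0281
grasp_force: 40.0
```

Request:
servo_tool(series=[[[0, 0, 0, 0, 0, 0, 0.5], [0, 0, 0, 0, 0, 0, 0.5], [0, 0, 0, 0, 0, 0, 0.5], [0, 0, -0.1, 0, 0, 0, 0.5], [0, 0, -0.22, 0, 0, 0, 0.5], [0, 0, -0.35, 0, 0, 0, 0.5], [-0.04, 0.1, -0.4, 0, 0, 0, 0.57], [-0.09, 0.22, -0.4, 0, 0, 0, 0.57], [-0.14, 0.34, -0.4, 0, 0, 0, 0.57], [-0.19, 0.46, -0.4, 0, 0, 0, 0.57], [-0.24, 0.58, -0.37, 0, 0, 0, 0.57], [-0.3, 0.69, -0.33, 0, 0, 0, 0.57]]])

```text
time_s: 11.47
tool_pos: [0.6258, -0.3224, 0.1281]
tool_rot: [179.8, 0.0, 82.3]
force: [0.5, -0.2, 1.0]
grip_width: 0.0493
grasp_force: 0.0
```

```bash
python3 -c "
from h import *
list(mounts()); st(); plan(.6253,-.3205,.0095,82.3)
"
```

```text
top 136 hue 20.0 z 0.0236 c [ 0.7437 -0.089 ] ext [0.077 0.094]
top 152 hue 1.0 z 0.0236 c [ 0.6864 -0.3148] ext [0.059 0.052]
top 72 hue 4.0 z 0.0167 c [ 0.6234 -0.3155] ext [0.029 0.022]
top 43 hue 19.0 z 0.0319 c [ 0.4931 -0.2117] ext [0.024 0.024]
scene 58 hue 20.0 z 0.2719 c [ 0.6535 -0.3061] ext [0.018 0.011]
scene 34 hue 19.0 z 0.2312 c [ 0.6459 -0.3302] ext [0.009 0.021]
scene 163 hue 21.0 z 0.0226 c [ 0.7537 -0.0934] ext [0.089 0.093]
scene 70 hue 17.0 z 0.0178 c [ 0.7392 -0.0698] ext [0.039 0.035]
scene 96 hue 178.0 z 0.017 c [ 0.6669 -0.3309] ext [0.091 0.046]
scene 245 hue 178.0 z 0.0229 c [ 0.7022 -0.3267] ext [0.041 0.04 ]
{'time_s': 11.5667, 'qpos': [41.9769, 30.342, -23.4943, 80.6375, 12.1086, 71.8875, 9.6396], 'tool_pos': [0.6237, -0.3242, 0.1199], 'tool_rot': [-179.6769, -0.1988, 82.1153], 'force': [-1.1746, -0.2226, -0.4244], 'grip_width': 0.0499, 'grasp_force': 0.0}
shift [0.0118, 0.0057, 0.368] turn [-0.0018, -0.0011, -0.001] rows 2.6 0.1
```

```bash
python3 -c "
from h import *
for i in range(4): eyes.read_camera('top')
st(); plan(.6253,-.3205,.0095,82.3)
"
```

```text
{'time_s': 11.7667, 'qpos': [42.026, 29.427, -23.71, 81.0138, 11.9765, 72.0136, 9.6382], 'tool_pos': [0.6225, -0.321, 0.128], 'tool_rot': [179.968, -0.0039, 82.2865], 'force': [0.9835, 0.408, 0.1377], 'grip_width': 0.0495, 'grasp_force': 0.0}
shift [0.0029, 0.0087, 0.395] turn [0.0002, -0.0, -0.0001] rows 2.8 0.0
```

Request:
servo_tool(series=[[[0.003, 0.009, 0.05, 0, 0, 0, 0.57], [0.003, 0.009, 0.15, 0, 0, 0, 0.57], [0.003, 0.009, 0.25, 0, 0, 0, 0.57], [0.003, 0.009, 0.34, 0, 0, 0, 0.57], [0.003, 0.009, 0.395, 0, 0, 0, 0.57], [0.003, 0.009, 0.395, 0, 0, 0, 0.57], [0.003, 0.009, 0.395, 0, 0, 0, 0.57], [0.003, 0.009, 0.395, 0, 0, 0, 0.2], [0.003, 0.009, 0.395, 0, 0, 0, 0.2], [0.003, 0.009, 0.395, 0, 0, 0, 0.2], [0.003, 0.009, 0.395, 0, 0, 0, 0.2], [0.003, 0.009, 0.395, 0, 0, 0, 0.2]]])

```text
time_s: 12.77
tool_pos: [0.6262, -0.3219, 0.0102]
tool_rot: [179.9, 0.1, 82.2]
force: [-0.4, -0.2, 4.6]
grip_width: 0.0283
grasp_force: 40.0
```

```bash
python3 -c "
from h import *
st(); plan(.4793-.134*.05,-.3267-.0495,.15,82.3)
for n in('top','scene'):
    W=shot(n)[1];P=W[np.isfinite(W[...,0])];
    for b in((.430,-.2034),(.495,-.2121)):
        q=P[(np.hypot(*(P[:,:2]-b).T)<.022)&(P[:,2]>.026)&(P[:,2]<.045)]; print(n,len(q),((q.min(0)+q.max(0))/2).round(4) if len(q) else '')
"
```

```text
{'time_s': 12.7667, 'qpos': [41.0058, 35.8502, -22.2292, 85.8695, 14.6948, 61.0434, 7.7004], 'tool_pos': [0.6262, -0.3219, 0.0102], 'tool_rot': [179.8885, 0.0535, 82.2309], 'force': [-0.447, -0.2023, 4.6407], 'grip_width': 0.0283, 'grasp_force': 40.0028}
shift [-0.2491, -0.482, -0.4669] turn [0.0006, 0.0003, -0.0004] rows 5.1 0.0
top 81 [ 0.4266 -0.2038  0.0316]
top 82 [ 0.4918 -0.2133  0.0319]
scene 0 
scene 10 [ 0.5012 -0.2107  0.0305]
```

Request:
servo_tool(series=[[[0, 0, -0.13, 0, 0, 0, 0.2], [0, 0, -0.26, 0, 0, 0, 0.2], [-0.04, -0.1, -0.35, 0, 0, 0, 0.2], [-0.09, -0.22, -0.4, 0, 0, 0, 0.2], [-0.14, -0.34, -0.4, 0, 0, 0, 0.2], [-0.19, -0.44, -0.4, 0, 0, 0, 0.2], [-0.21, -0.48, -0.4, 0, 0, 0, 0.2], [-0.21, -0.48, -0.3, 0, 0, 0, 0.2], [-0.21, -0.48, -0.2, 0, 0, 0, 0.2], [-0.21, -0.48, -0.2, 0, 0, 0, 0.2], [-0.21, -0.48, -0.2, 0, 0, 0, 0.2], [-0.21, -0.48, -0.2, 0, 0, 0, 0.2]]])

```text
time_s: 13.87
tool_pos: [0.4755, -0.3644, 0.0697]
tool_rot: [179.9, 0.0, 82.3]
force: [0.1, -0.2, -1.0]
grip_width: 0.0283
grasp_force: 40.0
```

```bash
python3 -c "
from h import *
eyes.read_camera('top');eyes.read_camera('top');st(); plan(.4742,-.3644,.0257,82.3);plan(.4793,-.3267,.0257,82.3)"
```

```text
{'time_s': 13.9667, 'qpos': [53.9099, 20.611, -22.6917, 99.8889, 8.9297, 61.0868, 20.4971], 'tool_pos': [0.476, -0.3649, 0.0706], 'tool_rot': [179.8355, 0.0808, 82.2803], 'force': [0.5671, 0.3921, 0.3514], 'grip_width': 0.0284, 'grasp_force': 39.9999}
shift [0.001, -0.0065, 0.1496] turn [0.0009, 0.0004, -0.0001] rows 1.1 0.0
shift [0.1278, -0.0066, 0.1494] turn [0.0009, 0.0004, -0.0001] rows 1.4 0.0
```

Request:
servo_tool(series=[[[0, -0.006, 0.07, 0, 0, 0, 0.2], [0, -0.006, 0.148, 0, 0, 0, 0.2], [0, -0.006, 0.148, 0, 0, 0, 0.2], [0, -0.006, 0.148, 0, 0, 0, 0.2], [0.02, -0.006, 0.148, 0, 0, 0, 0.2], [0.04, -0.006, 0.148, 0, 0, 0, 0.2], [0.04, -0.006, 0.148, 0, 0, 0, 0.2], [0.04, -0.006, 0.148, 0, 0, 0, 0.2]]])

```text
time_s: 14.63
tool_pos: [0.475, -0.3518, 0.0254]
tool_rot: [179.9, 0.0, 82.3]
force: [-0.2, -0.2, 0.7]
grip_width: 0.0284
grasp_force: 40.0
```

```bash
python3 -c "
from h import *
eyes.read_camera('top');st(); plan(.4793,-.3267,.0257,82.3)"
```

```text
{'time_s': 14.6833, 'qpos': [52.7796, 22.8458, -22.4002, 102.909, 10.2909, 56.1583, 18.5014], 'tool_pos': [0.4747, -0.3523, 0.0252], 'tool_rot': [179.936, 0.056, 82.2821], 'force': [-0.2983, -0.1029, 0.2983], 'grip_width': 0.0287, 'grasp_force': 39.9667}
shift [0.0865, 0.0038, -0.0018] turn [0.0004, 0.0003, -0.0001] rows 0.6 0.0
```

Request:
servo_tool(series=[[[0.02, 0.004, 0, 0, 0, 0, 0.2], [0.04, 0.004, 0, 0, 0, 0, 0.2], [0.055, 0.004, 0, 0, 0, 0, 0.2], [0.07, 0.004, 0, 0, 0, 0, 0.2], [0.08, 0.004, 0, 0, 0, 0, 0.2], [0.092, 0.004, 0, 0, 0, 0, 0.2], [0.092, 0.004, 0, 0, 0, 0, 0.2], [0.092, 0.004, 0, 0, 0, 0, 0.2], [0.092, 0.004, 0, 0, 0, 0, 0.2]]])

```text
time_s: 15.43
tool_pos: [0.4792, -0.3249, 0.0243]
tool_rot: [180.0, -0.0, 82.2]
force: [0.7, -1.5, -0.5]
grip_width: 0.0284
grasp_force: 40.0
```

Request:
servo_tool(series=[[[0, 0, 0, 0, 0, 0, 0.5], [0, 0, 0, 0, 0, 0, 0.5], [0, 0, 0, 0, 0, 0, 0.5], [0, 0, -0.1, 0, 0, 0, 0.5], [0, 0, -0.22, 0, 0, 0, 0.5], [0, 0, -0.35, 0, 0, 0, 0.5], [0, 0, -0.48, 0, 0, 0, 0.57], [0, 0, -0.6, 0, 0, 0, 0.57], [0, 0, -0.72, 0, 0, 0, 0.57], [0, 0, -0.84, 0, 0, 0, 0.57], [0, 0, -0.94, 0, 0, 0, 0.57], [0, 0, -0.94, 0, 0, 0, 0.57]]])

```text
time_s: 16.43
tool_pos: [0.4816, -0.3258, 0.3135]
tool_rot: [179.4, 0.3, 82.3]
force: [0.8, 0.7, 0.2]
grip_width: 0.0497
grasp_force: 0.0
```

```bash
python3 -c "
from h import *
fs=[]
for n,c,W in mounts():
    P=W[np.isfinite(W[...,0])]
    for b in((.430,-.2034),(.495,-.2121),(.4793,-.3267)):
        q=P[(np.hypot(*(P[:,:2]-b).T)<.022)&(P[:,2]>.026)&(P[:,2]<.045)]; print(n,len(q),((q.min(0)+q.max(0))/2).round(4) if len(q) else '')
    if n=='scene': cv2.imwrite('pics/g4.png',cv2.resize(c['frame'][215:335,160:320,::-1],(800,600),interpolation=2))
st(); plan(.4228,.340,.36,90); plan(.465,-.0,.33,86)"
```

```text
top 140 hue 20.0 z 0.0228 c [ 0.7446 -0.0893] ext [0.075 0.094]
top 186 hue 179.0 z 0.0229 c [ 0.6969 -0.3255] ext [0.039 0.038]
top 45 hue 19.0 z 0.0326 c [ 0.492  -0.2083] ext [0.024 0.023]
top 51 hue 179.0 z 0.0319 c [ 0.4771 -0.3229] ext [0.026 0.024]
top 83 [ 0.4261 -0.2022  0.0313]
top 77 [ 0.4909 -0.2104  0.0313]
top 84 [ 0.4774 -0.3243  0.0309]
scene 37 hue 70.0 z 0.0302 c [ 0.4326 -0.206 ] ext [0.023 0.024]
scene 62 hue 20.0 z 0.0315 c [ 0.4959 -0.2136] ext [0.023 0.024]
scene 74 hue 178.0 z 0.0312 c [ 0.4838 -0.3269] ext [0.028 0.025]
scene 161 hue 21.0 z 0.0206 c [ 0.7541 -0.095 ] ext [0.09  0.091]
scene 58 hue 16.5 z 0.0205 c [ 0.741  -0.0642] ext [0.032 0.021]
scene 274 hue 178.0 z 0.0226 c [ 0.7028 -0.3261] ext [0.039 0.039]
scene 77 [ 0.4301 -0.2034  0.0317]
scene 86 [ 0.495  -0.2124  0.0305]
scene 91 [ 0.4824 -0.3264  0.0309]
{'time_s': 16.5333, 'qpos': [53.1267, 9.5098, -24.7363, 85.1534, 3.976, 86.0709, 20.6887], 'tool_pos': [0.4796, -0.3249, 0.3075], 'tool_rot': [179.876, 0.0501, 82.2619], 'force': [-0.2338, -0.2098, -0.4159], 'grip_width': 0.0493, 'grasp_force': 0.0}
shift [2.1705, -0.4858, -0.178] turn [0.0007, 0.0003, -0.043] rows 16.1 1.1
shift [1.0665, -0.194, -0.0764] turn [0.0007, 0.0003, -0.0208] rows 7.8 0.5
```

View pics/g4.png

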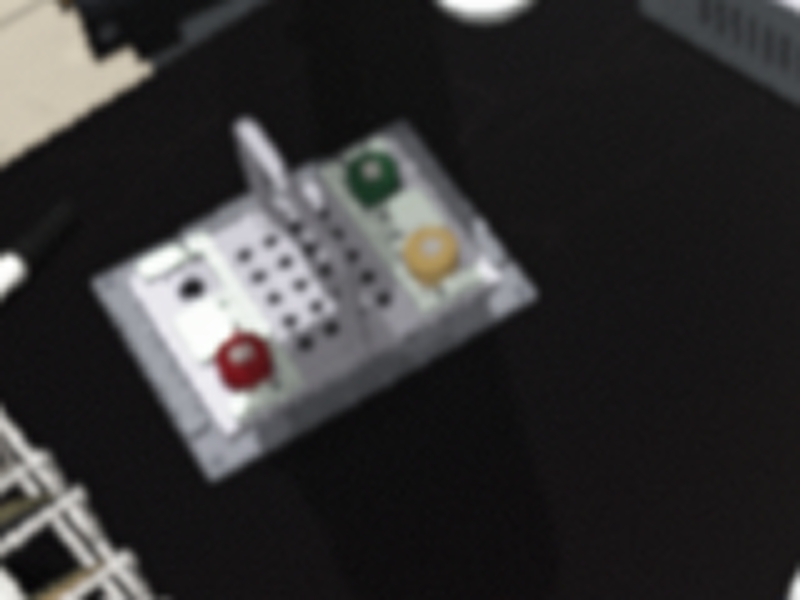

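Red, green and yellow are all seated in bays, and the fourth bay stays empty. Next is the crank.

Request:
servo_tool(series=[[[0.1, -0.02, -0.1, 0, 0, 0, 0.57], [0.22, -0.05, -0.17, 0, 0, -0.01, 0.57], [0.34, -0.08, -0.19, 0, 0, -0.02, 0.57], [0.46, -0.1, -0.19, 0, 0, -0.03, 0.57], [0.58, -0.13, -0.19, 0, 0, -0.04, 0.57], [0.7, -0.15, -0.19, 0, 0, -0.043, 0.57], [0.82, -0.18, -0.19, 0, 0, -0.043, 0.57], [0.92, -0.21, -0.19, 0, 0, -0.043, 0.57], [0.99, -0.22, -0.19, 0, 0, -0.043, 0.57]]])

```text
time_s: 17.28
tool_pos: [0.4522, -0.018, 0.3617]
tool_rot: [-179.8, -0.0, 90.2]
force: [-0.3, 0.4, 0.4]
grip_width: 0.0498
grasp_force: 0.0
```

```bash
python3 -c "
from h import *
eyes.read_camera('top');eyes.read_camera('top');st(); plan(.4228,.340,.36,90)"
```

```text
{'time_s': 17.3833, 'qpos': [42.0288, -7.7218, -38.0093, 94.221, -4.7788, 91.9858, 4.5343], 'tool_pos': [0.4528, -0.017, 0.362], 'tool_rot': [-179.8876, -0.0393, 90.4182], 'force': [0.1375, -0.1236, 0.2267], 'grip_width': 0.0493, 'grasp_force': 0.0}
shift [1.1906, -0.0914, 0.0076] turn [-0.0006, -0.0002, 0.0023] rows 8.6 0.1
```

Request:
servo_tool(series=[[[0.12, -0.01, 0.01, 0, 0, 0, 0.57], [0.24, -0.02, 0.01, 0, 0, 0, 0.57], [0.36, -0.03, 0.01, 0, 0, 0, 0.57], [0.48, -0.04, 0.01, 0, 0, 0, 0.57], [0.6, -0.05, 0.01, 0, 0, 0, 0.57], [0.72, -0.06, 0.01, 0, 0, 0, 0.57], [0.82, -0.07, 0.01, 0, 0, 0, 0.57], [0.91, -0.08, 0.01, 0, 0, 0, 0.57], [0.96, -0.09, 0.01, 0, 0, 0, 0.57], [0.96, -0.09, 0.01, 0, 0, 0, 0.57]]])

```text
time_s: 18.22
tool_pos: [0.425, 0.2691, 0.3589]
tool_rot: [-179.8, -0.1, 90.3]
force: [-0.0, -0.1, -0.1]
grip_width: 0.0496
grasp_force: 0.0
```

```bash
python3 -c "
from h import *
for n in('top','scene'):
    W=shot(n)[1];P=W[np.isfinite(W[...,0])]
    q=P[(np.hypot(P[:,0]-.4228,P[:,1]-.34)<.04)&(P[:,2]>.285)&(P[:,2]<.33)]; print(n,len(q),np.median(q,0).round(4) if len(q) else '',((q.min(0)+q.max(0))/2).round(4) if len(q) else '')
st(); plan(.4228,.340,.36,90)"
```

```text
top 0  
scene 91 [0.4276 0.3343 0.3087] [0.4251 0.3381 0.3061]
{'time_s': 18.3167, 'qpos': [27.7806, 0.9542, -62.4566, 88.3766, 0.8051, 91.3244, -34.6702], 'tool_pos': [0.4269, 0.265, 0.359], 'tool_rot': [-179.8595, 0.0471, 89.9861], 'force': [0.2605, -0.6605, 0.3458], 'grip_width': 0.0497, 'grasp_force': 0.0}
shift [0.2501, -0.0138, -0.0036] turn [-0.0008, 0.0003, -0.0001] rows 1.8 0.0
```

Joint 3 has drifted to -62° (limit -79°) while reaching here. I'll unwind it by going back at short radius and sweeping out to the left at long radius.

Request:
servo_tool(series=[[[-0.13, 0, -0.05, 0, 0, 0, 0.57], [-0.26, 0, -0.05, 0, 0, 0, 0.57], [-0.39, 0, -0.05, 0, 0, 0, 0.57], [-0.52, 0, -0.05, 0, 0, 0, 0.57], [-0.65, 0.02, -0.05, 0, 0, 0, 0.57], [-0.78, 0.05, -0.05, 0, 0, 0, 0.57], [-0.91, 0.07, -0.05, 0, 0, 0, 0.57], [-1, 0.1, -0.05, 0, 0, 0, 0.57], [-1, 0.22, -0.05, 0, 0, 0, 0.57], [-1, 0.35, -0.05, 0, 0, 0, 0.57], [-1, 0.48, -0.05, 0, 0, 0, 0.57], [-1, 0.6, -0.05, 0, 0, 0, 0.57]]])

```text
time_s: 19.32
tool_pos: [0.608, -0.0383, 0.374]
tool_rot: [-179.9, 0.1, 89.6]
force: [-0.1, -0.6, 1.3]
grip_width: 0.0495
grasp_force: 0.0
```

```bash
python3 -c "
from h import *
st()
for n in('top','scene'):
    W=np.load(n+'0.npz')['W'];P=W[np.isfinite(W[...,0])]
    q=P[(P[:,0]>.55)&(P[:,0]<.95)&(P[:,1]>-.1)&(P[:,1]<.44)]; print(n,q[:,2].max().round(3), [(round(a,2),q[(q[:,0]>a)&(q[:,0]<a+.05)][:,2].max().round(2)) for a in np.arange(.55,.95,.05)])"
```

```text
{'time_s': 19.3167, 'qpos': [34.1078, 16.2402, -42.922, 72.7116, 11.1037, 95.2472, -7.028], 'tool_pos': [0.608, -0.0383, 0.374], 'tool_rot': [-179.9143, 0.0903, 89.6156], 'force': [-0.1186, -0.5576, 1.2722], 'grip_width': 0.0495, 'grasp_force': 0.0}
top 0.266 [(np.float64(0.55), np.float64(0.1)), (np.float64(0.6), np.float64(0.1)), (np.float64(0.65), np.float64(0.1)), (np.float64(0.7), np.float64(0.1)), (np.float64(0.75), np.float64(0.26)), (np.float64(0.8), np.float64(0.27)), (np.float64(0.85), np.float64(0.23)), (np.float64(0.9), np.float64(0.23))]
scene 0.266 [(np.float64(0.55), np.float64(0.1)), (np.float64(0.6), np.float64(0.1)), (np.float64(0.65), np.float64(0.1)), (np.float64(0.7), np.float64(0.1)), (np.float64(0.75), np.float64(0.03)), (np.float64(0.8), np.float64(0.27)), (np.float64(0.85), np.float64(0.23)), (np.float64(0.9), np.float64(0.23))]
```

Request:
servo_tool(series=[[[0, 0.11, 0, 0, 0, 0, 0.57], [0, 0.22, 0, 0, 0, 0, 0.57], [0, 0.33, 0, 0, 0, 0, 0.57], [0, 0.44, 0, 0, 0, 0, 0.57], [0.117, 0.447, 0, 0, 0, 0, 0.57], [0.246, 0.443, 0, 0, 0, -0.017, 0.57], [0.375, 0.433, 0, 0, 0, -0.033, 0.57], [0.503, 0.417, 0, 0, 0, -0.05, 0.57], [0.63, 0.393, 0, 0, 0, -0.067, 0.57], [0.757, 0.363, 0, 0, 0, -0.083, 0.57], [0.88, 0.327, 0, 0, 0, -0.1, 0.57], [1.0, 0.283, 0, 0, 0, -0.117, 0.57]]])

```text
time_s: 20.32
tool_pos: [0.6924, 0.2643, 0.3736]
tool_rot: [-179.9, 0.2, 111.0]
force: [0.4, -0.1, -0.5]
grip_width: 0.0496
grasp_force: 0.0
```

```bash
python3 -c "
from h import *
for i in range(3): eyes.read_camera('top')
st(); plan(.62,.38,.37,123); plan(.52,.3,.37,123);plan(.4228,.340,.365,123)"
```

```text
{'time_s': 20.4667, 'qpos': [-1.4953, 35.821, -45.4762, 48.4512, 25.3947, 103.4824, -13.4167], 'tool_pos': [0.69, 0.268, 0.3741], 'tool_rot': [-179.8587, 0.0352, 111.3329], 'force': [0.305, -0.3347, 0.1653], 'grip_width': 0.0495, 'grasp_force': 0.0}
shift [0.4326, -0.0817, 0.0135] turn [-0.0008, 0.0001, -0.0648] rows 3.2 1.6
shift [0.3055, -0.4892, 0.0146] turn [-0.0008, 0.0001, -0.0648] rows 4.2 1.6
shift [0.5476, -0.7424, 0.0317] turn [-0.0008, 0.0001, -0.0648] rows 6.6 1.6
```

Request:
servo_tool(series=[[[0.1, -0.05, 0.02, 0, 0, -0.02, 0.57], [0.2, -0.12, 0.03, 0, 0, -0.04, 0.57], [0.28, -0.22, 0.03, 0, 0, -0.065, 0.57], [0.34, -0.34, 0.03, 0, 0, -0.065, 0.57], [0.4, -0.46, 0.03, 0, 0, -0.065, 0.57], [0.45, -0.56, 0.03, 0, 0, -0.065, 0.57], [0.5, -0.66, 0.03, 0, 0, -0.065, 0.57], [0.548, -0.742, 0.03, 0, 0, -0.065, 0.57], [0.548, -0.742, 0.03, 0, 0, -0.065, 0.57], [0.548, -0.742, 0.03, 0, 0, -0.065, 0.57]]])

```text
time_s: 21.3
tool_pos: [0.4256, 0.3374, 0.3667]
tool_rot: [179.9, 0.2, 122.6]
force: [1.0, -1.0, -0.2]
grip_width: 0.0495
grasp_force: 0.0
```

```bash
python3 -c "
from h import *
fs=[]
for n in('top','scene'):
    c,W=shot(n);P=W[np.isfinite(W[...,0])]
    q=P[(np.hypot(P[:,0]-.4228,P[:,1]-.34)<.03)&(P[:,2]>.285)&(P[:,2]<.33)]; print(n,len(q),np.median(q,0).round(4) if len(q) else '',((q.min(0)+q.max(0))/2).round(4) if len(q) else '')
st(); plan(.4228,.340,.285,123)"
```

```text
top 42 [0.4226 0.3334 0.3028] [0.4216 0.3377 0.3033]
scene 93 [0.4276 0.3347 0.3081] [0.425  0.3383 0.3053]
{'time_s': 21.4, 'qpos': [9.7799, 8.6511, -56.9744, 82.549, 7.3525, 92.7102, -14.1111], 'tool_pos': [0.4275, 0.3368, 0.366], 'tool_rot': [179.9963, 0.1014, 122.4363], 'force': [-0.6174, 0.1411, 0.3848], 'grip_width': 0.0497, 'grasp_force': 0.0}
shift [0.0178, -0.0074, 0.27] turn [0.0, 0.0006, -0.0031] rows 1.9 0.1
```

Request:
servo_tool(series=[[[0.018, -0.007, 0.05, 0, 0, 0, 0.57], [0.018, -0.007, 0.13, 0, 0, 0, 0.57], [0.018, -0.007, 0.21, 0, 0, 0, 0.57], [0.018, -0.007, 0.27, 0, 0, 0, 0.57], [0.018, -0.007, 0.27, 0, 0, 0, 0.57], [0.018, -0.007, 0.27, 0, 0, 0, 0.57], [0.018, -0.007, 0.27, 0, 0, 0, 0.15], [0.018, -0.007, 0.27, 0, 0, 0, 0.15], [0.018, -0.007, 0.27, 0, 0, 0, 0.15], [0.018, -0.007, 0.27, 0, 0, 0, 0.15], [0.018, -0.007, 0.27, 0, 0, 0, 0.15], [0.018, -0.007, 0.27, 0, 0, 0, 0.15]]], grip_force=20)

```text
time_s: 22.4
tool_pos: [0.4205, 0.3432, 0.2856]
tool_rot: [179.9, 0.0, 122.7]
force: [-0.5, -0.0, 1.4]
grip_width: 0.0203
grasp_force: 20.0
```

```bash
cat >> h.py <<'E'
A=np.array([.4695,.3115])
def crank(): 
    p=np.array(get_obs()['tool_pos'])[:2]-A; print('radius',np.linalg.norm(p).round(4),'world ang',np.degrees(np.arctan2(p[1],p[0])).round(2)); return np.degrees(np.arctan2(p[1],p[0]))
def circ(a0,step,n):
    "rows of tool x,y shift along the crank circle from angle a0 (world deg), step<0 clockwise"
    M=R.from_euler('xyz',get_obs()['tool_rot'],degrees=True)
    f=lambda a:np.array([np.cos(np.radians(a)),np.sin(np.radians(a)),0])*.055
    for i in range(1,n+1):
        s=M.inv().apply(f(a0+i*step)-f(a0))/.3; print('[%.3f, %.3f, 0, 0, 0, 0, 0.15],'%(s[0],s[1]),end=' ')
    print()
E
python3 -c "
from h import *
st(); a=crank(); circ(a,-20,12)"
```

```text
{'time_s': 22.4, 'qpos': [9.7659, 9.0826, -57.1359, 91.3293, 7.6906, 83.7178, -15.1389], 'tool_pos': [0.4205, 0.3432, 0.2856], 'tool_rot': [179.9444, 0.0113, 122.7405], 'force': [-0.5396, -0.0336, 1.406], 'grip_width': 0.0203, 'grasp_force': 19.9999}
radius 0.0583 world ang 147.12
[0.016, 0.062, 0, 0, 0, 0, 0.15], [0.010, 0.125, 0, 0, 0, 0, 0.15], [-0.018, 0.182, 0, 0, 0, 0, 0.15], [-0.063, 0.227, 0, 0, 0, 0, 0.15], [-0.121, 0.253, 0, 0, 0, 0, 0.15], [-0.185, 0.258, 0, 0, 0, 0, 0.15], [-0.246, 0.241, 0, 0, 0, 0, 0.15], [-0.298, 0.204, 0, 0, 0, 0, 0.15], [-0.334, 0.151, 0, 0, 0, 0, 0.15], [-0.350, 0.090, 0, 0, 0, 0, 0.15], [-0.344, 0.026, 0, 0, 0, 0, 0.15], [-0.316, -0.031, 0, 0, 0, 0, 0.15],
```

Request:
servo_tool(series=[[[0.016, 0.062, 0, 0, 0, 0, 0.15], [0.01, 0.125, 0, 0, 0, 0, 0.15], [-0.018, 0.182, 0, 0, 0, 0, 0.15], [-0.063, 0.227, 0, 0, 0, 0, 0.15], [-0.121, 0.253, 0, 0, 0, 0, 0.15], [-0.185, 0.258, 0, 0, 0, 0, 0.15], [-0.185, 0.258, 0, 0, 0, 0, 0.15]]])

```text
time_s: 22.98
tool_pos: [0.5182, 0.3348, 0.2856]
tool_rot: [-180.0, 0.1, 122.4]
force: [0.5, -2.3, 4.8]
grip_width: 0.0204
grasp_force: 20.0
```

```bash
python3 -c "
from h import *
eyes.read_camera('top');eyes.read_camera('top')
st(); crank(); circ(27.1,-20,12)"
```

```text
{'time_s': 23.0833, 'qpos': [6.0163, 20.5637, -54.1459, 81.1149, 16.7111, 86.5854, -14.7977], 'tool_pos': [0.5175, 0.3362, 0.2857], 'tool_rot': [179.9136, 0.1232, 122.5318], 'force': [1.7338, -1.2604, 2.7578], 'grip_width': 0.0202, 'grasp_force': 20.0004}
radius 0.054 world ang 27.24
[-0.061, -0.017, 0, 0, 0, 0, 0.15], [-0.113, -0.054, 0, 0, 0, 0, 0.15], [-0.149, -0.106, 0, 0, 0, 0, 0.15], [-0.165, -0.168, 0, 0, 0, 0, 0.15], [-0.159, -0.231, 0, 0, 0, 0, 0.15], [-0.132, -0.289, 0, 0, 0, 0, 0.15], [-0.087, -0.333, 0, 0, 0, 0, 0.15], [-0.029, -0.360, 0, 0, 0, 0, 0.15], [0.035, -0.365, 0, 0, 0, 0, 0.15], [0.096, -0.348, 0, 0, 0, 0, 0.15], [0.148, -0.311, 0, 0, 0, 0, 0.15], [0.184, -0.259, 0, 0, 0, 0, 0.15],
```

Request:
servo_tool(series=[[[-0.061, -0.017, 0, 0, 0, 0, 0.15], [-0.113, -0.054, 0, 0, 0, 0, 0.15], [-0.149, -0.106, 0, 0, 0, 0, 0.15], [-0.165, -0.168, 0, 0, 0, 0, 0.15], [-0.159, -0.231, 0, 0, 0, 0, 0.15], [-0.132, -0.289, 0, 0, 0, 0, 0.15], [-0.087, -0.333, 0, 0, 0, 0, 0.15], [-0.029, -0.36, 0, 0, 0, 0, 0.15], [0.035, -0.365, 0, 0, 0, 0, 0.15], [0.096, -0.348, 0, 0, 0, 0, 0.15], [0.148, -0.311, 0, 0, 0, 0, 0.15], [0.184, -0.259, 0, 0, 0, 0, 0.15]]])

```text
time_s: 24.08
tool_pos: [0.4195, 0.3418, 0.2855]
tool_rot: [-180.0, 0.3, 122.7]
force: [2.1, -4.6, 3.8]
grip_width: 0.0202
grasp_force: 20.0
```

```bash
python3 -c "
from h import *
eyes.read_camera('top');eyes.read_camera('top')
st(); crank(); circ(147.1,-20,12)"
```

```text
{'time_s': 24.1833, 'qpos': [12.4241, 10.0047, -60.6133, 91.201, 8.7689, 83.7503, -15.9026], 'tool_pos': [0.4213, 0.3444, 0.2856], 'tool_rot': [179.8308, -0.035, 122.8454], 'force': [2.707, 0.5649, 2.7768], 'grip_width': 0.0203, 'grasp_force': 20.0004}
radius 0.0584 world ang 145.73
[0.016, 0.062, 0, 0, 0, 0, 0.15], [0.009, 0.125, 0, 0, 0, 0, 0.15], [-0.018, 0.182, 0, 0, 0, 0, 0.15], [-0.064, 0.227, 0, 0, 0, 0, 0.15], [-0.122, 0.253, 0, 0, 0, 0, 0.15], [-0.186, 0.258, 0, 0, 0, 0, 0.15], [-0.247, 0.240, 0, 0, 0, 0, 0.15], [-0.298, 0.203, 0, 0, 0, 0, 0.15], [-0.334, 0.151, 0, 0, 0, 0, 0.15], [-0.350, 0.089, 0, 0, 0, 0, 0.15], [-0.344, 0.026, 0, 0, 0, 0, 0.15], [-0.316, -0.032, 0, 0, 0, 0, 0.15],
```

Request:
servo_tool(series=[[[0.016, 0.062, 0, 0, 0, 0, 0.15], [0.01, 0.125, 0, 0, 0, 0, 0.15], [-0.018, 0.182, 0, 0, 0, 0, 0.15], [-0.063, 0.227, 0, 0, 0, 0, 0.15], [-0.121, 0.253, 0, 0, 0, 0, 0.15], [-0.185, 0.258, 0, 0, 0, 0, 0.15], [-0.246, 0.241, 0, 0, 0, 0, 0.15], [-0.298, 0.204, 0, 0, 0, 0, 0.15], [-0.334, 0.151, 0, 0, 0, 0, 0.15], [-0.35, 0.09, 0, 0, 0, 0, 0.15], [-0.344, 0.026, 0, 0, 0, 0, 0.15], [-0.316, -0.031, 0, 0, 0, 0, 0.15]]])

```text
time_s: 25.18
tool_pos: [0.4641, 0.2587, 0.2855]
tool_rot: [179.7, -0.2, 122.7]
force: [3.9, 10.4, 0.3]
grip_width: 0.0202
grasp_force: 20.0
```

```bash
python3 -c "
from h import *
eyes.read_camera('top');eyes.read_camera('top')
st(); crank(); circ(-92.9,-20,13)"
```

```text
{'time_s': 25.2833, 'qpos': [23.7046, 6.9652, -59.9306, 93.0722, 6.1075, 83.3913, -3.9007], 'tool_pos': [0.4611, 0.259, 0.2856], 'tool_rot': [179.927, 0.0387, 122.839], 'force': [-1.213, 6.7007, -0.3117], 'grip_width': 0.0206, 'grasp_force': 19.9998}
radius 0.0531 world ang -99.06
[0.046, -0.044, 0, 0, 0, 0, 0.15], [0.104, -0.071, 0, 0, 0, 0, 0.15], [0.167, -0.075, 0, 0, 0, 0, 0.15], [0.228, -0.058, 0, 0, 0, 0, 0.15], [0.280, -0.021, 0, 0, 0, 0, 0.15], [0.316, 0.032, 0, 0, 0, 0, 0.15], [0.332, 0.093, 0, 0, 0, 0, 0.15], [0.325, 0.157, 0, 0, 0, 0, 0.15], [0.298, 0.214, 0, 0, 0, 0, 0.15], [0.252, 0.259, 0, 0, 0, 0, 0.15], [0.194, 0.285, 0, 0, 0, 0, 0.15], [0.130, 0.289, 0, 0, 0, 0, 0.15], [0.069, 0.272, 0, 0, 0, 0, 0.15],
```

Request:
servo_tool(series=[[[0.046, -0.044, 0, 0, 0, 0, 0.15], [0.104, -0.071, 0, 0, 0, 0, 0.15], [0.167, -0.075, 0, 0, 0, 0, 0.15], [0.228, -0.058, 0, 0, 0, 0, 0.15], [0.28, -0.021, 0, 0, 0, 0, 0.15], [0.316, 0.032, 0, 0, 0, 0, 0.15], [0.332, 0.093, 0, 0, 0, 0, 0.15], [0.325, 0.157, 0, 0, 0, 0, 0.15], [0.298, 0.214, 0, 0, 0, 0, 0.15], [0.252, 0.259, 0, 0, 0, 0, 0.15], [0.194, 0.285, 0, 0, 0, 0, 0.15], [0.13, 0.289, 0, 0, 0, 0, 0.15]]])

```text
time_s: 26.28
tool_pos: [0.5163, 0.3391, 0.2857]
tool_rot: [179.9, -0.2, 122.9]
force: [-3.1, 2.1, 2.5]
grip_width: 0.0201
grasp_force: 20.0
```

```bash
python3 -c "
from h import *
eyes.read_camera('top');eyes.read_camera('top')
st(); crank(); circ(27.1,-9,3)"
```

```text
{'time_s': 26.3833, 'qpos': [9.7169, 22.6216, -59.8734, 80.9723, 19.5454, 87.4237, -16.6518], 'tool_pos': [0.5186, 0.3339, 0.2856], 'tool_rot': [-179.9782, 0.1028, 122.4066], 'force': [0.8976, -1.374, 4.3671], 'grip_width': 0.0205, 'grasp_force': 20.0006}
radius 0.0539 world ang 24.52
[-0.028, -0.005, 0, 0, 0, 0, 0.15], [-0.056, -0.014, 0, 0, 0, 0, 0.15], [-0.081, -0.028, 0, 0, 0, 0, 0.15],
```

Request:
servo_tool(series=[[[-0.028, -0.005, 0, 0, 0, 0, 0.15], [-0.056, -0.014, 0, 0, 0, 0, 0.15], [-0.066, -0.02, 0, 0, 0, 0, 0.15], [-0.066, -0.02, 0, 0, 0, 0, 0.15], [-0.066, -0.02, 0, 0, 0, 0, 0.15]]])

```text
time_s: 26.8
tool_pos: [0.5214, 0.3223, 0.2859]
tool_rot: [179.5, -0.4, 122.9]
force: [4.0, 13.5, -1.3]
grip_width: 0.0206
grasp_force: 20.0
```

```bash
python3 -c "
from h import *
c,W=shot('scene')
P=W[np.isfinite(W[...,0])]; h=P[(P[:,0]>.42)&(P[:,0]<.56)&(P[:,1]>.1)&(P[:,1]<.25)&(P[:,2]>.15)&(P[:,2]<.26)]; print(len(h),np.percentile(h[:,2],[5,50,90]) if len(h) else '')
st(); crank()"
```

```text
261 [0.1962079  0.22265989 0.22738593]
{'time_s': 26.85, 'qpos': [12.0849, 21.6688, -60.3294, 81.967, 18.5077, 86.4938, -14.4577], 'tool_pos': [0.5214, 0.3223, 0.2859], 'tool_rot': [179.4997, -0.3668, 122.9298], 'force': [4.5082, 13.147, -1.2949], 'grip_width': 0.0204, 'grasp_force': 19.9999}
radius 0.053 world ang 11.8
```

Request:
servo_tool(series=[[[0.01, 0.01, 0, 0, 0, 0, 0.5], [0.01, 0.01, 0, 0, 0, 0, 0.5], [0.01, 0.01, 0, 0, 0, 0, 0.5], [0.01, 0.01, -0.1, 0, 0, 0, 0.5], [0.01, 0.01, -0.2, 0, 0, 0, 0.57], [0.01, 0.01, -0.29, 0, 0, 0, 0.57], [-0.1, -0.09, -0.29, 0, 0, 0, 0.57], [-0.2, -0.18, -0.29, 0, 0, 0, 0.57], [-0.3, -0.27, -0.29, 0, 0, 0, 0.57], [-0.4, -0.36, -0.29, 0, 0, 0, 0.57], [-0.5, -0.45, -0.29, 0, 0, 0, 0.57], [-0.6, -0.54, -0.29, 0, 0, 0, 0.57]]])

```text
time_s: 27.85
tool_pos: [0.4809, 0.0754, 0.3718]
tool_rot: [-179.9, 0.1, 122.6]
force: [1.2, -0.9, 0.2]
grip_width: 0.0496
grasp_force: 0.0
```

```bash
python3 -c "
from h import *
for n in('top','scene'):
    W=shot(n)[1];P=W[np.isfinite(W[...,0])]
    hb=P[(P[:,0]>.36)&(P[:,0]<.6)&(P[:,1]>-.4)&(P[:,1]<-.1)&(P[:,2]>.085)&(P[:,2]<.115)]
    r=cv2.minAreaRect((hb[:,:2]*1000).astype(np.float32)); print(n,len(hb),r)
st(); plan(.455,-.262,.2,172.3); plan(.47,-.1,.3,150)"
```

```text
top 158 ((451.3597717285156, -263.0966491699219), (10.065070152282715, 114.89476013183594), 82.70771026611328)
scene 144 ((457.31451416015625, -265.1991882324219), (10.08184814453125, 115.34919738769531), 83.42779541015625)
{'time_s': 27.95, 'qpos': [46.4645, -2.6565, -54.9777, 88.9319, -1.8311, 92.7409, 23.236], 'tool_pos': [0.4816, 0.0683, 0.3717], 'tool_rot': [-179.7262, 0.259, 121.8032], 'force': [0.3375, -0.031, -0.0098], 'grip_width': 0.0492, 'grasp_force': 0.0}
shift [-0.8864, -0.6528, 0.5795] turn [-0.0021, 0.0007, -0.2805] rows 9.0 7.1
shift [-0.4553, -0.3273, 0.2427] turn [-0.0018, 0.001, -0.1567] rows 4.4 3.9
```

Request:
servo_tool(series=[[[-0.1, -0.07, 0, 0, 0, -0.03, 0.57], [-0.2, -0.15, 0.03, 0, 0, -0.06, 0.57], [-0.3, -0.22, 0.1, 0, 0, -0.09, 0.57], [-0.4, -0.29, 0.17, 0, 0, -0.12, 0.57], [-0.5, -0.37, 0.24, 0, 0, -0.15, 0.57], [-0.6, -0.44, 0.31, 0, 0, -0.18, 0.57], [-0.7, -0.51, 0.38, 0, 0, -0.21, 0.57], [-0.78, -0.58, 0.44, 0, 0, -0.24, 0.57], [-0.85, -0.63, 0.49, 0, 0, -0.27, 0.57], [-0.887, -0.653, 0.49, 0, 0, -0.281, 0.57], [-0.887, -0.653, 0.49, 0, 0, -0.281, 0.57], [-0.887, -0.653, 0.49, 0, 0, -0.281, 0.57]]])

```text
time_s: 28.95
tool_pos: [0.4608, -0.2513, 0.2249]
tool_rot: [179.9, -0.1, 173.2]
force: [0.1, 0.5, 0.1]
grip_width: 0.0495
grasp_force: 0.0
```

```bash
python3 -c "
from h import *
for i in range(3): eyes.read_camera('top')
st(); plan(.4543,-.2641,.079,172.5)"
```

```text
{'time_s': 29.1, 'qpos': [59.6475, 5.0664, -35.9188, 99.4631, 3.068, 76.3982, 106.5284], 'tool_pos': [0.462, -0.2496, 0.226], 'tool_rot': [-179.9733, 0.0448, 173.4128], 'force': [-1.2941, -0.0599, 0.1221], 'grip_width': 0.0496, 'grasp_force': 0.0}
shift [0.0204, -0.0508, 0.49] turn [-0.0001, 0.0002, 0.0051] rows 3.5 0.1
```

Request:
servo_tool(series=[[[0.02, -0.05, 0.03, 0, 0, 0.005, 0.57], [0.02, -0.05, 0.15, 0, 0, 0.005, 0.57], [0.02, -0.05, 0.27, 0, 0, 0.005, 0.57], [0.02, -0.05, 0.39, 0, 0, 0.005, 0.57], [0.02, -0.05, 0.47, 0, 0, 0.005, 0.57], [0.02, -0.05, 0.492, 0, 0, 0.005, 0.57], [0.02, -0.05, 0.492, 0, 0, 0.005, 0.57], [0.02, -0.05, 0.492, 0, 0, 0.005, 0.02], [0.02, -0.05, 0.492, 0, 0, 0.005, 0.02], [0.02, -0.05, 0.492, 0, 0, 0.005, 0.02], [0.02, -0.05, 0.492, 0, 0, 0.005, 0.02], [0.02, -0.05, 0.492, 0, 0, 0.005, 0.02]]], grip_force=50)

```text
time_s: 30.1
tool_pos: [0.4543, -0.2659, 0.0788]
tool_rot: [-179.9, 0.1, 172.4]
force: [-0.4, -0.0, -1.0]
grip_width: 0.0245
grasp_force: 0.0
```

```bash
python3 -c "
from h import *
eyes.read_camera('top');st()"
```

```text
{'time_s': 30.15, 'qpos': [58.7287, 13.1992, -34.5491, 109.3314, 8.6427, 59.9381, 102.9561], 'tool_pos': [0.454, -0.2658, 0.0785], 'tool_rot': [-179.9447, 0.0677, 172.4071], 'force': [1.2857, 0.5115, -0.5627], 'grip_width': 0.02, 'grasp_force': 0.0}
```

Still closing. Finish the grasp, then lift a little.

Request:
servo_tool(series=[[[0, 0, 0, 0, 0, 0, 0.02], [0, 0, 0, 0, 0, 0, 0.02], [0, 0, 0, 0, 0, 0, 0.02], [0, 0, 0, 0, 0, 0, 0.02], [0, 0, 0, 0, 0, 0, 0.02], [0, 0, -0.03, 0, 0, 0, 0.02], [0, 0, -0.06, 0, 0, 0, 0.02], [0, 0, -0.1, 0, 0, 0, 0.02], [0, 0, -0.1, 0, 0, 0, 0.02], [0, 0, -0.1, 0, 0, 0, 0.02]]])

```text
time_s: 30.98
tool_pos: [0.4541, -0.2663, 0.1086]
tool_rot: [-179.9, 0.1, 172.4]
force: [0.3, -1.3, -6.8]
grip_width: 0.0085
grasp_force: 50.0
```

```bash
python3 -c "
from h import *
eyes.read_camera('top');st()"
```

```text
{'time_s': 31.0333, 'qpos': [59.3664, 11.1142, -34.8653, 107.7529, 7.1319, 63.2357, 104.1714], 'tool_pos': [0.4535, -0.266, 0.1079], 'tool_rot': [-179.9536, 0.0211, 172.3843], 'force': [-0.9499, -0.6453, -6.6133], 'grip_width': 0.0084, 'grasp_force': 49.9941}
```

Request:
servo_tool(series=[[[0, 0, -0.08, 0, 0, 0, 0.02], [0, 0, -0.16, 0, 0, 0, 0.02], [0, 0, -0.25, 0, 0, 0, 0.02], [0, 0.04, -0.34, 0, 0, 0, 0.02], [0, 0.12, -0.4, 0, 0, 0, 0.02], [-0.01, 0.22, -0.42, 0, 0, -0.01, 0.02], [-0.02, 0.32, -0.42, 0, 0, -0.03, 0.02], [-0.02, 0.42, -0.42, 0, 0, -0.05, 0.02], [-0.03, 0.52, -0.42, 0, 0, -0.07, 0.02], [-0.03, 0.6, -0.42, 0, 0, -0.08, 0.02], [-0.03, 0.65, -0.42, 0, 0, -0.09, 0.02], [-0.03, 0.65, -0.42, 0, 0, -0.095, 0.02]]])

```text
time_s: 32.03
tool_pos: [0.4885, -0.0686, 0.2335]
tool_rot: [179.9, 0.0, -170.1]
force: [0.7, 0.8, -6.3]
grip_width: 0.0085
grasp_force: 50.0
```

```bash
python3 -c "
from h import *
for i in range(3): eyes.read_camera('top')
st(); plan(.5116,.060,.235,189.5)"
```

```text
{'time_s': 32.1833, 'qpos': [50.86, 0.74, -45.1111, 102.4497, 0.6397, 77.0694, 105.0143], 'tool_pos': [0.4879, -0.0751, 0.2333], 'tool_rot': [-179.9149, -0.0651, -170.5935], 'force': [0.3601, -0.5445, -6.2879], 'grip_width': 0.0084, 'grasp_force': 49.9936}
shift [-0.1516, 0.4313, -0.0065] turn [-0.0005, -0.0004, -0.0005] rows 3.3 0.0
```

Request:
servo_tool(series=[[[-0.03, 0.08, 0.01, 0, 0, 0, 0.02], [-0.06, 0.16, 0.02, 0, 0, 0, 0.02], [-0.09, 0.24, 0.035, 0, 0, 0, 0.02], [-0.12, 0.32, 0.052, 0, 0, 0, 0.02], [-0.14, 0.39, 0.052, 0, 0, 0, 0.02], [-0.15, 0.43, 0.052, 0, 0, 0, 0.02], [-0.15, 0.43, 0.052, 0, 0, 0, 0.02], [-0.15, 0.43, 0.052, 0, 0, 0, 0.02], [-0.15, 0.43, 0.052, 0, 0, 0, 0.02]]])

```text
time_s: 32.93
tool_pos: [0.5115, 0.0585, 0.2177]
tool_rot: [-179.9, -0.0, -170.7]
force: [0.1, -0.7, -6.7]
grip_width: 0.0082
grasp_force: 50.0
```

```bash
python3 -c "
from h import *
eyes.read_camera('top')
c,W=shot('scene'); cv2.imwrite('pics/g5.png',cv2.resize(c['frame'][90:240,240:440,::-1],(800,600),interpolation=2))
P=W[np.isfinite(W[...,0])]
h=P[(P[:,0]>.40)&(P[:,0]<.60)&(P[:,1]>.085)&(P[:,1]<.24)&(P[:,2]>.18)&(P[:,2]<.24)]
B=np.array([.500,.129]);t=np.radians(9.55)
q=(h[:,:2]-B)@np.array([[np.cos(t),-np.sin(t)],[np.sin(t),np.cos(t)]])
i=np.argsort(q[:,1])[::6]; print(np.c_[q*1000,h[:,2]*1000][i].round(0).tolist())
st(); plan(.500,.129,.2175,189.5)"
```

```text
[[33.0, -23.0, 213.0], [36.0, -19.0, 208.0], [34.0, -10.0, 197.0], [37.0, 1.0, 190.0], [34.0, 5.0, 196.0], [38.0, 8.0, 211.0], [40.0, 10.0, 211.0], [31.0, 17.0, 216.0], [36.0, 19.0, 225.0], [37.0, 23.0, 227.0], [31.0, 27.0, 224.0], [32.0, 35.0, 226.0], [37.0, 42.0, 224.0], [36.0, 49.0, 222.0], [-31.0, 56.0, 228.0], [35.0, 60.0, 225.0], [36.0, 63.0, 228.0], [33.0, 68.0, 227.0], [35.0, 76.0, 222.0], [34.0, 87.0, 225.0], [34.0, 93.0, 229.0], [35.0, 102.0, 223.0]]
{'time_s': 33.0333, 'qpos': [40.7813, 5.7446, -52.8137, 100.9651, 4.7765, 75.6341, 86.2235], 'tool_pos': [0.5115, 0.0589, 0.2178], 'tool_rot': [-179.9456, -0.0282, -170.693], 'force': [-0.271, 0.8846, -6.9763], 'grip_width': 0.0085, 'grasp_force': 49.9942}
shift [0.0001, 0.2367, 0.0009] turn [-0.0003, -0.0002, -0.0011] rows 1.7 0.0
```

View pics/g5.png

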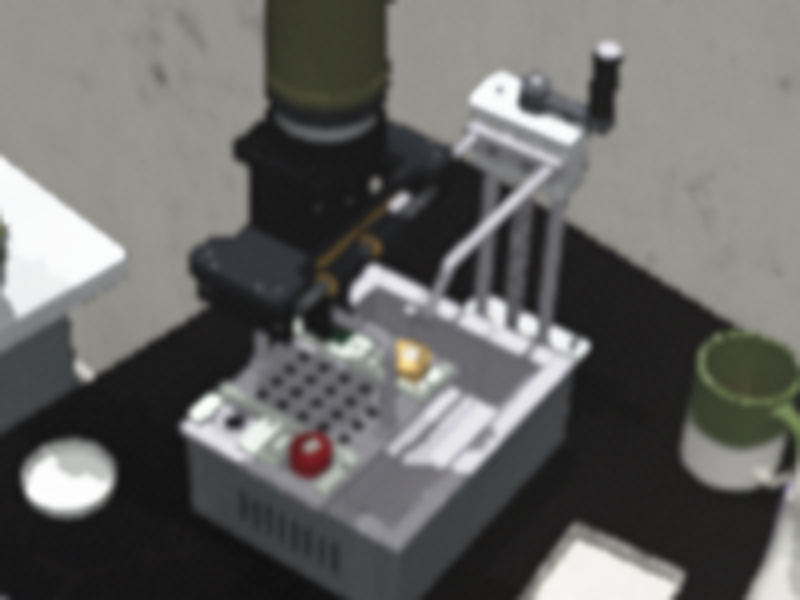

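Request:
servo_tool(series=[[[0, 0.05, 0, 0, 0, 0, 0.02], [0, 0.11, 0, 0, 0, 0, 0.02], [0, 0.17, 0, 0, 0, 0, 0.02], [0, 0.22, 0, 0, 0, 0, 0.02], [0, 0.235, 0, 0, 0, 0, 0.02], [0, 0.235, 0, 0, 0, 0, 0.02], [0, 0.235, 0, 0, 0, 0, 0.02], [0, 0.235, 0.03, 0, 0, 0, 0.02], [0, 0.235, 0.06, 0, 0, 0, 0.02], [0, 0.235, 0.08, 0, 0, 0, 0.02], [0, 0.235, 0.08, 0, 0, 0, 0.02], [0, 0.235, 0.08, 0, 0, 0, 0.02]]])

```text
time_s: 34.03
tool_pos: [0.4992, 0.1303, 0.1931]
tool_rot: [180.0, -0.1, -170.5]
force: [0.3, 0.2, -6.0]
grip_width: 0.0084
grasp_force: 50.0
```

```bash
python3 -c "
from h import *
eyes.read_camera('top'); st(); plan(.500,.129,.1875,189.5)"
```

```text
{'time_s': 34.0833, 'qpos': [34.9548, 7.8408, -56.0092, 102.6264, 6.7716, 73.1106, 76.7218], 'tool_pos': [0.4996, 0.1307, 0.1937], 'tool_rot': [179.9892, -0.0301, -170.4948], 'force': [0.3919, 0.3545, -7.1357], 'grip_width': 0.0085, 'grasp_force': 49.9943}
shift [-0.0004, -0.0057, 0.0208] turn [0.0001, -0.0002, 0.0] rows 0.2 0.0
```

Request:
servo_tool(series=[[[0, -0.003, 0.01, 0, 0, 0, 0.02], [0, -0.003, 0.02, 0, 0, 0, 0.02], [0, -0.003, 0.02, 0, 0, 0, 0.02], [0, -0.003, 0.02, 0, 0, 0, 0.02]]])

```text
time_s: 34.42
tool_pos: [0.4997, 0.1299, 0.1879]
tool_rot: [-180.0, -0.0, -170.5]
force: [0.7, -0.3, -6.3]
grip_width: 0.0085
grasp_force: 50.0
```

```bash
python3 -c "
from h import *
st()"
```

```text
{'time_s': 34.4167, 'qpos': [34.8577, 8.15, -55.9466, 103.0925, 7.0748, 72.4694, 76.5572], 'tool_pos': [0.4997, 0.1299, 0.1879], 'tool_rot': [-179.9966, -0.0203, -170.481], 'force': [0.7006, -0.2587, -6.3202], 'grip_width': 0.0085, 'grasp_force': 49.9944}
```

Not yet bearing on the hooks. Lower on in small steps.

Request:
servo_tool(series=[[[0, 0, 0.006, 0, 0, 0, 0.02], [0, 0, 0.01, 0, 0, 0, 0.02], [0, 0, 0.013, 0, 0, 0, 0.02], [0, 0, 0.013, 0, 0, 0, 0.02]]])

```text
time_s: 34.75
tool_pos: [0.5003, 0.1304, 0.1863]
tool_rot: [-179.9, 0.1, -170.5]
force: [-4.7, -1.2, 7.6]
grip_width: 0.0085
grasp_force: 50.0
```

```bash
python3 -c "
from h import *
st()"
```

```text
{'time_s': 34.75, 'qpos': [34.7461, 8.2863, -55.9612, 103.19, 7.2768, 72.2402, 76.3711], 'tool_pos': [0.5003, 0.1304, 0.1863], 'tool_rot': [-179.9408, 0.0567, -170.468], 'force': [-4.6978, -1.2315, 7.6286], 'grip_width': 0.0085, 'grasp_force': 49.9972}
```

Request:
servo_tool(series=[[[0, 0, 0, 0, 0, 0, 0.1], [0, 0, 0, 0, 0, 0, 0.2], [0, 0, 0, 0, 0, 0, 0.4], [0, 0, 0, 0, 0, 0, 0.4], [0, 0, 0, 0, 0, 0, 0.4], [0, 0, -0.05, 0, 0, 0, 0.4], [0, 0, -0.12, 0, 0, 0, 0.4], [0, 0, -0.22, 0, 0, 0, 0.4], [0, 0, -0.34, 0, 0, 0, 0.5], [0, 0, -0.46, 0, 0, 0, 0.57], [0, 0, -0.58, 0, 0, 0, 0.57], [0, 0, -0.62, 0, 0, 0, 0.57]]])

```text
time_s: 35.75
tool_pos: [0.5016, 0.1307, 0.3754]
tool_rot: [-180.0, 0.4, -170.5]
force: [0.9, 0.7, 0.1]
grip_width: 0.0482
grasp_force: 0.0
```

```bash
python3 -c "
from h import *
eyes.read_camera('top')
c,W=shot('scene'); cv2.imwrite('pics/g6.png',cv2.resize(c['frame'][80:240,260:420,::-1],(600,600),interpolation=2))
P=W[np.isfinite(W[...,0])]
s=P[(np.hypot(P[:,0]-.5237,P[:,1]-.3206)<.03)&(P[:,2]>.285)&(P[:,2]<.33)]; print('sleeve',len(s),np.median(s,0),((s.min(0)+s.max(0))/2))
B=np.array([.500,.129]);t=np.radians(9.55)
q=(P[:,:2]-B)@np.array([[np.cos(t),-np.sin(t)],[np.sin(t),np.cos(t)]])
m=(abs(q[:,0])<50)&(abs(q[:,0])<.028)&(abs(q[:,1])<.03)&(P[:,2]>.19)&(P[:,2]<.22); print('bar',m.sum(),np.median(q[m],0),P[m][:,2].max())
m=(abs(q[:,0])<.06)&(abs(q[:,1])<.085)&(P[:,2]>.117)&(P[:,2]<.15); r=cv2.minAreaRect((q[m]*1000).astype(np.float32)); print('plate',m.sum(),r,np.percentile(P[m][:,2],[10,50,90]))
st()"
```

```text
sleeve 103 [0.52732781 0.31417805 0.30846722] [0.52406939 0.31740838 0.30559067]
bar 67 [-0.00098687 -0.00294112] 0.21906410185696623
plate 1471 ((0.07555770874023438, -1.8734054565429688), (119.87236022949219, 166.2494354248047), 0.04089665785431862) [0.11919637 0.12361713 0.13592325]
{'time_s': 35.85, 'qpos': [36.6483, 3.2324, -56.0668, 85.3608, 2.74, 92.5362, 80.2771], 'tool_pos': [0.5012, 0.1306, 0.3727], 'tool_rot': [-179.9953, 0.2993, -170.4819], 'force': [-0.0384, 0.3206, -0.2887], 'grip_width': 0.0485, 'grasp_force': 0.0}
```

View pics/g6.png

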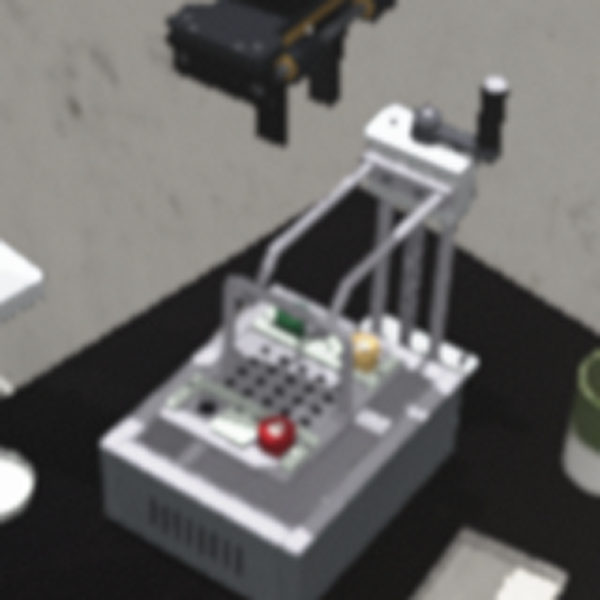

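Carrier hangs level in both hooks with all three specimens in it, and it has been let go. Back to the crank sleeve at about (0.522, 0.320).

```bash
python3 -c "
from h import *
plan(.5215,.3205,.365,123)"
```

```text
shift [-0.1712, 0.6131, 0.0265] turn [0.0009, 0.0015, 0.3695] rows 4.6 9.3
```

Request:
servo_tool(series=[[[-0.01, 0.05, 0.01, 0, 0, 0.037, 0.57], [-0.02, 0.11, 0.01, 0, 0, 0.075, 0.57], [-0.04, 0.17, 0.01, 0, 0, 0.112, 0.57], [-0.06, 0.24, 0.01, 0, 0, 0.15, 0.57], [-0.08, 0.31, 0.01, 0, 0, 0.187, 0.57], [-0.1, 0.38, 0.02, 0, 0, 0.225, 0.57], [-0.12, 0.45, 0.02, 0, 0, 0.262, 0.57], [-0.14, 0.52, 0.02, 0, 0, 0.3, 0.57], [-0.16, 0.58, 0.02, 0, 0, 0.337, 0.57], [-0.171, 0.613, 0.02, 0.001, 0.001, 0.37, 0.57], [-0.171, 0.613, 0.02, 0.001, 0.001, 0.37, 0.57], [-0.171, 0.613, 0.02, 0.001, 0.001, 0.37, 0.57]]])

```text
time_s: 36.85
tool_pos: [0.5194, 0.3201, 0.3622]
tool_rot: [-179.6, -0.1, 123.2]
force: [-0.5, 0.4, 0.6]
grip_width: 0.0495
grasp_force: 0.0
```

```bash
python3 -c "
from h import *
for i in range(3): eyes.read_camera('top')
st(); plan(.5215,.3205,.285,123)"
```

```text
{'time_s': 37.0, 'qpos': [6.17, 19.0435, -53.6196, 73.409, 15.2261, 95.1268, -11.6498], 'tool_pos': [0.5203, 0.3185, 0.3636], 'tool_rot': [-179.7104, -0.001, 122.9309], 'force': [0.4987, -0.4072, 0.2433], 'grip_width': 0.0494, 'grasp_force': 0.0}
shift [0.0032, 0.0083, 0.2618] turn [-0.0016, -0.0, -0.0004] rows 1.9 0.0
```

Request:
servo_tool(series=[[[0.003, 0.008, 0.05, -0.001, 0, 0, 0.57], [0.003, 0.008, 0.13, -0.001, 0, 0, 0.57], [0.003, 0.008, 0.21, -0.001, 0, 0, 0.57], [0.003, 0.008, 0.262, -0.001, 0, 0, 0.57], [0.003, 0.008, 0.262, -0.001, 0, 0, 0.57], [0.003, 0.008, 0.262, -0.001, 0, 0, 0.57], [0.003, 0.008, 0.262, -0.001, 0, 0, 0.15], [0.003, 0.008, 0.262, -0.001, 0, 0, 0.15], [0.003, 0.008, 0.262, -0.001, 0, 0, 0.15], [0.003, 0.008, 0.262, -0.001, 0, 0, 0.15], [0.003, 0.008, 0.262, -0.001, 0, 0, 0.15], [0.003, 0.008, 0.262, -0.001, 0, 0, 0.15]]], grip_force=20)

```text
time_s: 38.0
tool_pos: [0.522, 0.3223, 0.2861]
tool_rot: [179.9, -0.1, 122.9]
force: [1.8, 1.0, 1.4]
grip_width: 0.0202
grasp_force: 20.0
```

```bash
python3 -c "
from h import *
st(); crank(); circ(9.5,15,12)"
```

```text
{'time_s': 38.0, 'qpos': [7.2279, 19.7385, -53.2936, 81.6337, 15.7088, 86.3072, -12.4845], 'tool_pos': [0.522, 0.3223, 0.2861], 'tool_rot': [179.915, -0.0521, 122.9167], 'force': [1.7918, 1.0423, 1.3749], 'grip_width': 0.0202, 'grasp_force': 19.9996}
radius 0.0536 world ang 11.66
[0.046, 0.013, 0, 0, 0, 0, 0.15], [0.094, 0.014, 0, 0, 0, 0, 0.15], [0.140, 0.002, 0, 0, 0, 0, 0.15], [0.182, -0.021, 0, 0, 0, 0, 0.15], [0.217, -0.054, 0, 0, 0, 0, 0.15], [0.241, -0.095, 0, 0, 0, 0, 0.15], [0.254, -0.141, 0, 0, 0, 0, 0.15], [0.255, -0.189, 0, 0, 0, 0, 0.15], [0.243, -0.236, 0, 0, 0, 0, 0.15], [0.220, -0.277, 0, 0, 0, 0, 0.15], [0.187, -0.312, 0, 0, 0, 0, 0.15], [0.146, -0.336, 0, 0, 0, 0, 0.15],
```

```bash
python3 -c "
from h import *
for a in(9.5,249.5,129.5): circ(a,20,12)"
```

```text
[0.062, 0.015, 0, 0, 0, 0, 0.15], [0.125, 0.007, 0, 0, 0, 0, 0.15], [0.182, -0.021, 0, 0, 0, 0, 0.15], [0.226, -0.067, 0, 0, 0, 0, 0.15], [0.251, -0.126, 0, 0, 0, 0, 0.15], [0.255, -0.189, 0, 0, 0, 0, 0.15], [0.237, -0.250, 0, 0, 0, 0, 0.15], [0.199, -0.301, 0, 0, 0, 0, 0.15], [0.146, -0.336, 0, 0, 0, 0, 0.15], [0.084, -0.351, 0, 0, 0, 0, 0.15], [0.021, -0.344, 0, 0, 0, 0, 0.15], [-0.036, -0.315, 0, 0, 0, 0, 0.15], 
[-0.044, 0.046, 0, 0, 0, 0, 0.15], [-0.069, 0.105, 0, 0, 0, 0, 0.15], [-0.073, 0.168, 0, 0, 0, 0, 0.15], [-0.055, 0.229, 0, 0, 0, 0, 0.15], [-0.017, 0.280, 0, 0, 0, 0, 0.15], [0.036, 0.315, 0, 0, 0, 0, 0.15], [0.098, 0.330, 0, 0, 0, 0, 0.15], [0.162, 0.323, 0, 0, 0, 0, 0.15], [0.219, 0.294, 0, 0, 0, 0, 0.15], [0.262, 0.248, 0, 0, 0, 0, 0.15], [0.288, 0.190, 0, 0, 0, 0, 0.15], [0.291, 0.126, 0, 0, 0, 0, 0.15], 
[-0.018, -0.061, 0, 0, 0, 0, 0.15], [-0.056, -0.112, 0, 0, 0, 0, 0.15], [-0.109, -0.147, 0, 0, 0, 0, 0.15], [-0.171, -0.162, 0, 0, 0, 0, 0.15], [-0.234, -0.155, 0, 0, 0, 0, 0.15], [-0.291, -0.126, 0, 0, 0, 0, 0.15], [-0.335, -0.080, 0, 0, 0, 0, 0.15], [-0.360, -0.022, 0, 0, 0, 0, 0.15], [-0.364, 0.042, 0, 0, 0, 0, 0.15], [-0.346, 0.103, 0, 0, 0, 0, 0.15], [-0.308, 0.154, 0, 0, 0, 0, 0.15], [-0.255, 0.189, 0, 0, 0, 0, 0.15],
```

Request:
servo_tool(series=[[[0.062, 0.015, 0, 0, 0, 0, 0.15], [0.125, 0.007, 0, 0, 0, 0, 0.15], [0.182, -0.021, 0, 0, 0, 0, 0.15], [0.226, -0.067, 0, 0, 0, 0, 0.15], [0.251, -0.126, 0, 0, 0, 0, 0.15], [0.255, -0.189, 0, 0, 0, 0, 0.15], [0.237, -0.25, 0, 0, 0, 0, 0.15], [0.199, -0.301, 0, 0, 0, 0, 0.15], [0.146, -0.336, 0, 0, 0, 0, 0.15], [0.084, -0.351, 0, 0, 0, 0, 0.15], [0.021, -0.344, 0, 0, 0, 0, 0.15], [-0.036, -0.315, 0, 0, 0, 0, 0.15]]])

```text
time_s: 39.0
tool_pos: [0.4463, 0.2621, 0.2859]
tool_rot: [180.0, -0.0, 123.0]
force: [1.0, 6.6, -0.4]
grip_width: 0.0203
grasp_force: 20.0
```

```bash
python3 -c "
from h import *
for i in range(2): eyes.read_camera('top')
st(); crank()"
```

```text
{'time_s': 39.1, 'qpos': [18.222, 4.1274, -53.1766, 94.3489, 3.2433, 83.0253, -2.5238], 'tool_pos': [0.4498, 0.261, 0.2859], 'tool_rot': [179.8431, -0.0895, 122.7447], 'force': [3.5039, 1.0688, 0.9267], 'grip_width': 0.02, 'grasp_force': 19.9989}
radius 0.0542 world ang -111.29
```

Request:
servo_tool(series=[[[-0.044, 0.046, 0, 0, 0, 0, 0.15], [-0.069, 0.105, 0, 0, 0, 0, 0.15], [-0.073, 0.168, 0, 0, 0, 0, 0.15], [-0.055, 0.229, 0, 0, 0, 0, 0.15], [-0.017, 0.28, 0, 0, 0, 0, 0.15], [0.036, 0.315, 0, 0, 0, 0, 0.15], [0.098, 0.33, 0, 0, 0, 0, 0.15], [0.162, 0.323, 0, 0, 0, 0, 0.15], [0.219, 0.294, 0, 0, 0, 0, 0.15], [0.262, 0.248, 0, 0, 0, 0, 0.15], [0.288, 0.19, 0, 0, 0, 0, 0.15], [0.291, 0.126, 0, 0, 0, 0, 0.15]]])

```text
time_s: 40.1
tool_pos: [0.4314, 0.3548, 0.2857]
tool_rot: [-180.0, 0.2, 123.0]
force: [7.6, -6.3, 2.9]
grip_width: 0.0203
grasp_force: 20.0
```

```bash
python3 -c "
from h import *
for i in range(2): eyes.read_camera('top')
st(); crank()"
```

```text
{'time_s': 40.2, 'qpos': [6.8597, 11.4975, -56.0414, 89.3726, 9.7971, 84.4705, -16.7039], 'tool_pos': [0.4297, 0.3529, 0.2859], 'tool_rot': [-179.8321, 0.2912, 122.9322], 'force': [-1.0387, -3.2095, 2.4996], 'grip_width': 0.0203, 'grasp_force': 19.9989}
radius 0.0574 world ang 133.86
```

Request:
servo_tool(series=[[[-0.018, -0.061, 0, 0, 0, 0, 0.15], [-0.056, -0.112, 0, 0, 0, 0, 0.15], [-0.109, -0.147, 0, 0, 0, 0, 0.15], [-0.171, -0.162, 0, 0, 0, 0, 0.15], [-0.234, -0.155, 0, 0, 0, 0, 0.15], [-0.291, -0.126, 0, 0, 0, 0, 0.15], [-0.335, -0.08, 0, 0, 0, 0, 0.15], [-0.36, -0.022, 0, 0, 0, 0, 0.15], [-0.364, 0.042, 0, 0, 0, 0, 0.15], [-0.346, 0.103, 0, 0, 0, 0, 0.15], [-0.308, 0.154, 0, 0, 0, 0, 0.15], [-0.255, 0.189, 0, 0, 0, 0, 0.15]]])

```text
time_s: 41.2
tool_pos: [0.5223, 0.3212, 0.2859]
tool_rot: [-179.9, 0.0, 122.8]
force: [-1.8, -2.8, 4.2]
grip_width: 0.0205
grasp_force: 20.0
```

Request:
servo_tool(series=[[[0.062, 0.015, 0, 0, 0, 0, 0.15], [0.125, 0.007, 0, 0, 0, 0, 0.15], [0.182, -0.021, 0, 0, 0, 0, 0.15], [0.226, -0.067, 0, 0, 0, 0, 0.15], [0.251, -0.126, 0, 0, 0, 0, 0.15], [0.255, -0.189, 0, 0, 0, 0, 0.15], [0.237, -0.25, 0, 0, 0, 0, 0.15], [0.199, -0.301, 0, 0, 0, 0, 0.15], [0.146, -0.336, 0, 0, 0, 0, 0.15], [0.084, -0.351, 0, 0, 0, 0, 0.15], [0.021, -0.344, 0, 0, 0, 0, 0.15], [-0.036, -0.315, 0, 0, 0, 0, 0.15]]])

```text
time_s: 42.2
tool_pos: [0.4458, 0.2623, 0.2858]
tool_rot: [180.0, -0.1, 123.0]
force: [0.8, 6.6, 1.9]
grip_width: 0.0203
grasp_force: 20.0
```

```bash
python3 -c "
from h import *
for i in range(2): eyes.read_camera('top')
st(); crank()"
```

```text
{'time_s': 42.3, 'qpos': [16.8279, 3.8907, -51.6641, 94.4312, 2.9933, 82.993, -2.3919], 'tool_pos': [0.4493, 0.2612, 0.2859], 'tool_rot': [179.8335, -0.086, 122.7367], 'force': [4.0037, 0.5096, 2.1379], 'grip_width': 0.0204, 'grasp_force': 19.9989}
radius 0.0542 world ang -111.85
```

Request:
servo_tool(series=[[[-0.044, 0.046, 0, 0, 0, 0, 0.15], [-0.069, 0.105, 0, 0, 0, 0, 0.15], [-0.073, 0.168, 0, 0, 0, 0, 0.15], [-0.055, 0.229, 0, 0, 0, 0, 0.15], [-0.017, 0.28, 0, 0, 0, 0, 0.15], [0.02, 0.306, 0, 0, 0, 0, 0.15], [0.036, 0.315, 0, 0, 0, 0, 0.15], [0.052, 0.32, 0, 0, 0, 0, 0.15], [0.06, 0.322, 0, 0, 0, 0, 0.15], [0.06, 0.322, 0, 0, 0, 0, 0.15], [0.06, 0.322, 0, 0, 0, 0, 0.15]]])

```text
time_s: 43.22
tool_pos: [0.5218, 0.3231, 0.2859]
tool_rot: [-179.9, 0.5, 122.6]
force: [6.9, -11.3, 6.3]
grip_width: 0.0206
grasp_force: 20.0
```

```bash
python3 -c "
from h import *
st(); crank()"
```

```text
{'time_s': 43.2167, 'qpos': [5.3081, 19.3563, -51.2171, 81.4708, 15.4899, 86.4765, -12.7285], 'tool_pos': [0.5218, 0.3231, 0.2859], 'tool_rot': [-179.8866, 0.5205, 122.5786], 'force': [6.8679, -11.254, 6.3263], 'grip_width': 0.0206, 'grasp_force': 19.9995}
radius 0.0536 world ang 12.51
```

Bottom stop reached: 11 N against it, at the arm's zero angle. Ease back, release and rise clear.

Request:
servo_tool(series=[[[-0.018, -0.004, 0, 0, 0, 0, 0.15], [-0.018, -0.004, 0, 0, 0, 0, 0.4], [-0.018, -0.004, 0, 0, 0, 0, 0.5], [-0.018, -0.004, 0, 0, 0, 0, 0.57], [-0.018, -0.004, -0.05, 0, 0, 0, 0.57], [-0.018, -0.004, -0.12, 0, 0, 0, 0.57], [-0.018, -0.004, -0.22, 0, 0, 0, 0.57], [-0.018, -0.004, -0.32, 0, 0, 0, 0.57], [-0.018, -0.004, -0.35, 0, 0, 0, 0.57], [-0.018, -0.004, -0.35, 0, 0, 0, 0.57], [-0.018, -0.004, -0.35, 0, 0, 0, 0.57], [-0.018, -0.004, -0.35, 0, 0, 0, 0.57]]])

```text
time_s: 44.22
tool_pos: [0.5204, 0.3236, 0.3885]
tool_rot: [-179.8, -0.0, 123.0]
force: [-0.8, 0.0, -0.6]
grip_width: 0.0497
grasp_force: 0.0
```

```bash
python3 -c "
from h import *
c,W=shot('scene'); cv2.imwrite('pics/g7.png',cv2.resize(c['frame'][80:240,260:420,::-1],(600,600),interpolation=2))
P=W[np.isfinite(W[...,0])]
B=np.array([.500,.129]);t=np.radians(9.55)
q=(P[:,:2]-B)@np.array([[np.cos(t),-np.sin(t)],[np.sin(t),np.cos(t)]])
m=(abs(q[:,0])<.05)&(abs(q[:,1])<.03)&(P[:,2]>.11)&(P[:,2]<.15); print('bar',m.sum(),np.median(q[m],0),P[m][:,2].max())
m=(abs(abs(q[:,0])-.033)<.008)&(q[:,1]>.03)&(q[:,1]<.11)&(P[:,2]>.12)&(P[:,2]<.2);print('rods z',m.sum(),np.median(P[m][:,2]))
st()"
```

```text
bar 196 [ 0.00154219 -0.0017264 ] 0.1499030782839339
rods z 113 0.15024912008631974
{'time_s': 44.2667, 'qpos': [3.5794, 19.0768, -51.705, 69.9984, 14.9037, 97.8764, -11.5693], 'tool_pos': [0.5205, 0.3234, 0.3884], 'tool_rot': [-179.7486, -0.0453, 122.9456], 'force': [0.1006, 0.3371, -0.0946], 'grip_width': 0.0494, 'grasp_force': 0.0}
```

View pics/g7.png

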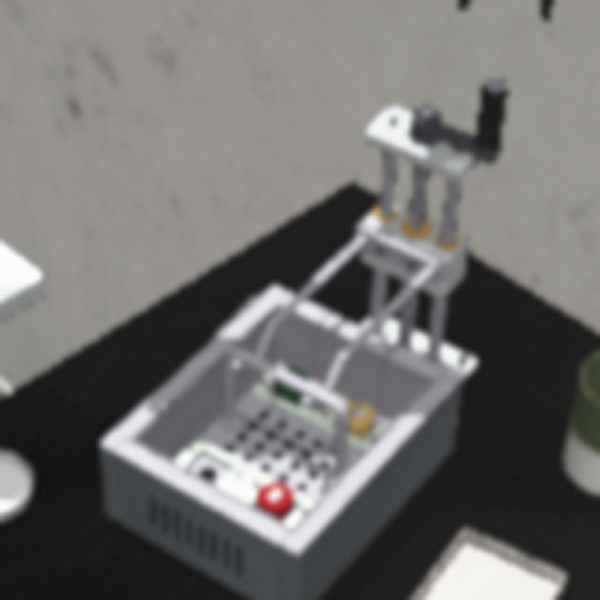

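The loaded carrier hangs level in the bath. The hook rods read about 150 mm, against about 226 mm at the top stop, so the lift is at its bottom stop, and the gripper is clear. Handing in.

```bash
python3 -c "
from h import *
print(env.sign_off())"
```

```text
the job is handed in; nothing more can be done
None
```

The job is handed in: the yellow, green and small red specimens are clipped in the carrier, and it hangs let go in the dry bath with the lift at its bottom stop; sign-off returned no verdict.

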